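Fetch a handle block and bolster from behind the jar and tin

ROBOT

A 6-joint arm with a two-finger parallel gripper is mounted at the origin on the work surface. World frame = base frame: x ahead of the robot, y to its left, z up, the work surface at z = 0. Lengths are in m, angles in rad, forces in N, time in s.
With the tool pointing down it reaches from about 0.275 to 0.825 m from the base axis. Payload 5.2 kg.
Tool frame: the origin (TCP) lies between the finger pads; the fingertips stand 17 mm ahead of it and the grasp point (between the pads) lies 2 mm behind it (env.nose_length is the y of the fingertips in the tool frame, in m); y points along the fingers, x is the direction in which the jaws open and shut, and the axes are right-handed (so a half turn about y gives the same grasp; the last joint's range is limited). The gripper opens to 93 mm and grips with 3 to 60 N. Pads are 15 mm wide; open, the fingers measure 128 mm over their backs; the gripper's body (75 mm by 188 mm) begins 65 mm behind the grasp point.
Start: joints at [1.096, 0.259, 1.535, -0, 1.348, -0.203], TCP at [0.148, 0.53, 0.236] pointing down, gripper open.
Joint ranges: [-3.14, 3.14], [-0.91, 2.08], [0.19, 2.58], [-1.22, 4.36], [0.22, 2.71], [-3.12, 3.12]. Speed limits (rad/s): [2.57, 2.57, 3.14, 3.14, 3.14, 3.14].

INTERFACE

Orientations are given as a unit quaternion [x, y, z, w].
In Python, from rig import env, vision, workorder gives the robot as it stands.
- The arm moves only by the tool send_rows, never from a script. Its argument "moves" is a list of rows, each a list of 5 numbers: the shift along the world's x, y, z in m, then the turn about the world's z in rad, then the gripper's target within -1 to 1 (fully open at 1, half-way at 0, shut at -1). In form: [[tx, ty, tz, roll, fingers], ...]. A call has 1 to 10 rows; each row shifts and turns the pose as measured when the row begins; what a row does not reach is not made up. A row lasts 1/10 s, in which the tool goes at most 50 mm and 8.59 degrees, less where a joint would pass 70% of its speed; a pose out of reach is approached as far as the arm can. A call with a gripper value outside its range is refused whole. The fingers move at their own pace and stop on an object; "force" is the grip in N (left out, the last holds). Time passes only in rows, so rows that do not move let the fingers close. It gives the time, the measured TCP pose, the force and the opening at its end, in the units of the state.
- env.sense(): the state, without advancing time (a new reading comes with each control period).
- vision.capture(name): name is "scene" or "top" or "wrist"; returns the picture (384x512x3 uint8, red, green, blue); there is no depth.
- vision.get_calibration(name): a dict with "intrinsics" (3x3 intrinsics, pixels), "pose" (4x4, takes a point from camera to world coordinates). Camera axes: x right, y down, z forward; pixel columns grow to the right and rows downward; lengths in m; the calibration is good to about 2 mm. The wrist camera is an equidistant fisheye: a pixel r from the principal point sees the ray r / f radians off the axis. A picture is of the moment at which its call begins: read the wrist's pose just before it. get_calibration takes no time and is no camera call; for the wrist camera it gives the pose at the moment of the call.
- workorder.close_job(): hands the job in, once; it reports no verdict.
The state is a dict: "time_s": time; "q": joint angles; "qvel": joint speeds; "tau": joint torques, N m; "eef_pos": TCP position; "eef_rot": TCP orientation; "contact_force": force on the tool from outside, world axes, zero at the start; "moment": the same for the moment, N m; "opening": opening from 0.0 (shut) to 1.0 (fully open).
Only numpy, scipy, OpenCV 4.12 (cv2) and the standard library are available. Lean on these libraries where they do the work, as an engineer would, in place of code of your own. Each camera call takes 0.05 s, during which the arm holds its last target.

TASK

The jar and the square tin stand in front of the wooden handle block and the steel bolster block on the plywood storage rack. First stand both containers in the grey side tray, leaving the two blocks where they are; then lay the handle block flat in the long bed and the bolster flat in the short bed of the glue-up board; finally stand each container back on its own black rubber mat, centred, the jar on the round one and the tin on the square one. Never tip a container over.

Things in the scene. Friction and masses are not known exactly. Their poses are not given: they have to be found in the camera images.
- jar_center (a point): Round amber glass jar with a black lid: straight body 58 mm in diameter up to 84 mm, then a narrower lid (53 mm), 102 mm tall in all, about 0.3 kg. The point is on its axis, half-way up (51 mm above its underside); z is up. It starts upright on the round mat, about 9 mm in front of one of the blocks, 48 mm beside the tin.
- tin_center (a point): Square steel tin 56 x 56 mm (sides along its x and y axes), straight up to 92 mm, with a dark round cap (42 mm diameter) on top, 102 mm tall in all, about 0.3 kg. The point is on its axis, half-way up (51 mm above its underside); z is up. It starts upright on the square mat, about 10 mm in front of the other block.
- scale_center (a point): Dark wooden knife-handle block, 30 mm (its x) by 96 mm (its y) by 32 mm tall (z), about 70 g. The point is its centre, 16 mm above its underside. It starts on the rack's board, long side across the rack, in the left or right half behind a container.
- bolster_center (a point): Short steel bolster block with two dark dots on top, 30 mm (its x) by 40 mm (its y) by 32 mm tall (z), about 0.24 kg. The point is its centre, 16 mm above its underside. It starts on the rack's board in the half that the handle block does not take.
- mat_round: Round black rubber mat, 68 mm in diameter, 3 mm thick, fixed on the front half of the storage rack; the jar's home. Origin: centre of its underside, on the rack's board, 8 mm above the table. x points to the rack's back (away from the robot), y left along the rack. The blocks' near faces are about 5 mm behind the mats. Rack walls rise at most 15 mm over the board, the back one 57 mm behind the blocks.
- mat_square: Square black rubber mat, 67 x 67 mm, 3 mm thick, fixed on the rack beside the round one, centres 105 mm apart; the tin's home. Origin: centre of its underside, 8 mm above the table; x and y axes as for the round mat.
- side_tray: Shallow grey metal tray, fixed on the table, 220 mm (its x) by 110 mm (its y) outside, walls 5 mm thick and 14 mm tall over the table, floor 5 mm above the table. Origin at the centre of its underside, at table height. Both containers fit in it, one behind the other along its x.
- bed_long: Long aluminium bed on the dark wooden glue-up board: a shallow tray, hollow 50 mm (its x) by 116 mm (its y), floor 3 mm above its origin, lip 3 mm wide with its top 9 mm above its origin. Origin at the centre of its underside, 5 mm above the table. The handle block goes here, its long side along the bed's y. The beds' centres are 85 mm apart along x.
- bed_short: Short aluminium bed on the same board: a shallow tray, hollow 50 mm (its x) by 60 mm (its y), floor 3 mm above its origin, lip 3 mm wide with its top 9 mm above its origin. Origin at the centre of its underside, 5 mm above the table. The bolster goes here, its long side along the bed's y.
Things that resemble listed ones, but are neither listed nor needed, are in the scene too. Of the things shaped like the part that bears tin_center, the bare steel one is meant.

How it is judged:
By the outcome, as a careful person would: the job done as asked, in the order asked, and still so for the second after the job is handed in, with the robot touching nothing.
It also fails if it takes over 128 s, if anything falls off the work surface, if the arm or the gripper's body presses on something with over 40 N, if the wrist force passes 120 N, or if a joint passes its speed limit or range.

## Working session

There is one attempt and no reset: what is moved stays moved. The work goes in short steps, Python scripts to look and compute and a tool call to move; the robot and the scene stay as the last step left them, time stands still between calls to the robot, and variables do not carry over. Pictures are saved under pics/ and viewed, and the job is handed in when it is done.

Besides the shell and the picture viewer there is one more tool, called after "Emit:" as name(argument=value, ...) on one line, values as JSON. send_rows: Moves the arm, as the interface text tells. Its arguments: {"type":"object","properties":{"moves":{"type":"array","items":{"type":"array","items":{"type":"number"}}},"force":{"type":"number"}},"required":["moves"]}

```bash
ls; mkdir -p pics; python3 - <<'E'
from rig import env, vision, workorder
import cv2, numpy as np
s=env.sense();print(s)
for n in("scene","top","wrist"):
    c=vision.get_calibration(n);print(n,c)
    cv2.imwrite(f"pics/{n}0.png",vision.capture(n)[:,:,::-1])
E
```

```text
pics
{'time_s': 0.0, 'q': array([ 1.09622320e+00,  2.59333760e-01,  1.53607005e+00, -4.81088319e-05,
        1.34800101e+00, -2.02812223e-01]), 'qvel': array([ 0.00146765,  0.00040206,  0.00112014,  0.00106857,  0.00157119,
       -0.00279404]), 'tau': array([ 1.56699287e-03, -4.37315047e+01, -2.83999962e+01,  7.21859699e-02,
        4.13045869e-02, -1.21553176e-04]), 'eef_pos': array([0.1473945 , 0.52934577, 0.23482789]), 'eef_rot': array([ 0.5634118 ,  0.42709204, -0.42823337, -0.56282832]), 'contact_force': array([ 0.48020527, -0.05589089,  0.47249991]), 'moment': array([ 0.00084019,  0.04000373, -0.01303444]), 'opening': 1.0019061991373837}
scene {'intrinsics': array([[356.96108479,   0.        , 257.93886398],
       [  0.        , 356.96108479, 190.68154101],
       [  0.        ,   0.        ,   1.        ]]), 'pose': array([[ 0.45516026,  0.72297348, -0.51974847,  0.96489171],
       [ 0.89039799, -0.37253781,  0.26154732, -0.2357018 ],
       [-0.00453418, -0.58182894, -0.81329854,  0.78835207],
       [ 0.        ,  0.        ,  0.        ,  1.        ]])}
top {'intrinsics'
[... 236 characters left out ...]
.99978032,  0.01820397, -0.01038925,  0.00746845],
       [ 0.00791445, -0.13110043, -0.9913375 ,  0.83034075],
       [ 0.        ,  0.        ,  0.        ,  1.        ]])}
wrist {'intrinsics': array([[297.31863964,   0.        , 254.44207329],
       [  0.        , 297.31863964, 191.90276604],
       [  0.        ,   0.        ,   1.        ]]), 'pose': array([[ 2.66834723e-01,  9.23038110e-01,  2.77127908e-01,
         7.04511851e-02],
       [ 9.63742206e-01, -2.55434544e-01, -7.71631622e-02,
         5.50203242e-01],
       [-4.36498544e-04,  2.87669673e-01, -9.57729591e-01,
         3.84180384e-01],
       [ 0.00000000e+00,  0.00000000e+00,  0.00000000e+00,
         1.00000000e+00]])}
```

View pics/scene0.png

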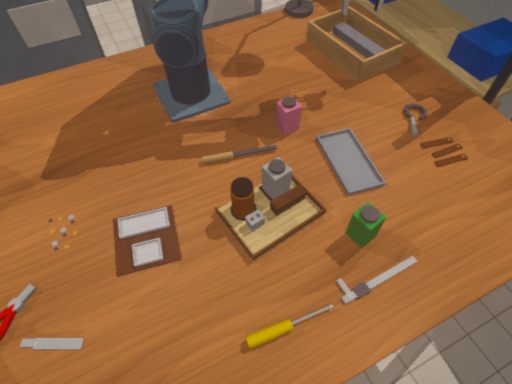

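View pics/top0.png

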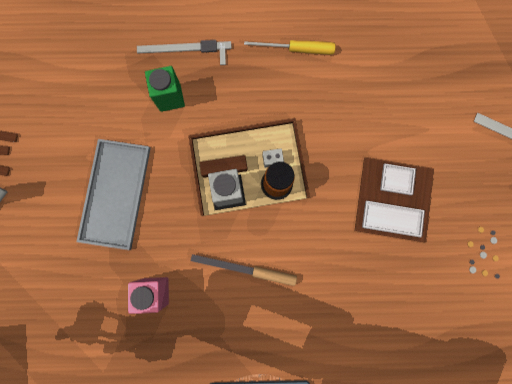

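View pics/wrist0.png

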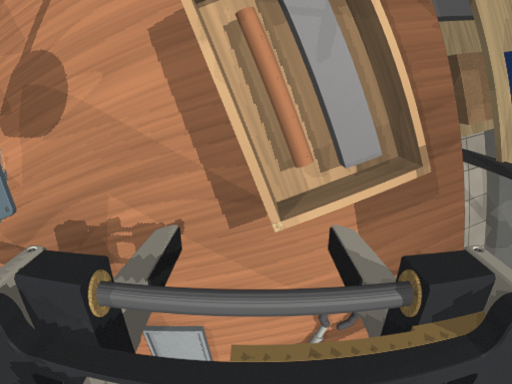

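The top view shows the jar (278,180), tin (226,187), handle block (223,166), bolster (273,157), tray (115,195) and board beds at (398,180) short and (393,218) long. I'll enlarge it to measure.

```bash
python3 - <<'E'
import cv2
a=cv2.imread("pics/top0.png")
cv2.imwrite("pics/t_rack.png",cv2.resize(a[115:220,180:315],None,fx=5.9,fy=5.7,interpolation=cv2.INTER_CUBIC))
cv2.imwrite("pics/t_board.png",cv2.resize(a[150:250,350:440],None,fx=6,fy=6,interpolation=cv2.INTER_CUBIC))
b=cv2.imread("pics/scene0.png")
cv2.imwrite("pics/s_rack.png",cv2.resize(b[145:260,205:335],None,fx=5,fy=5,interpolation=cv2.INTER_CUBIC))
E
```

```text
(no output)
```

View pics/t_rack.png

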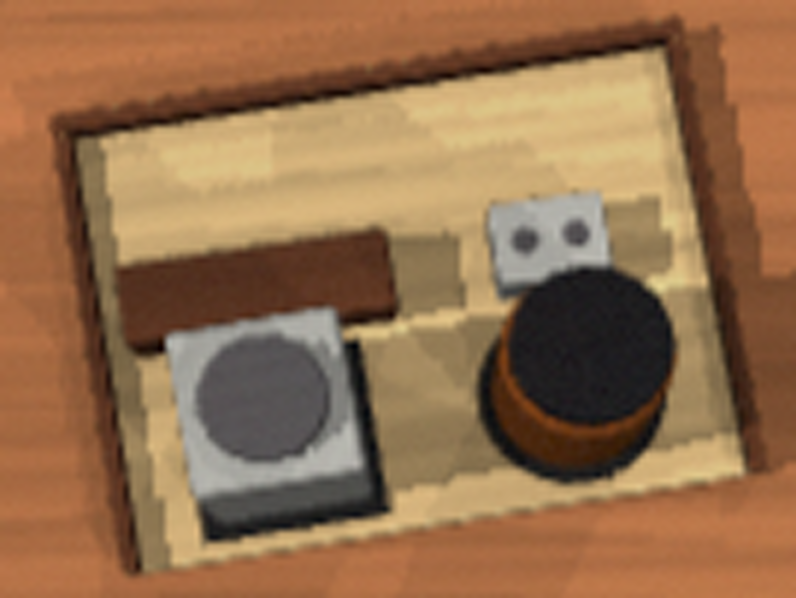

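View pics/t_board.png

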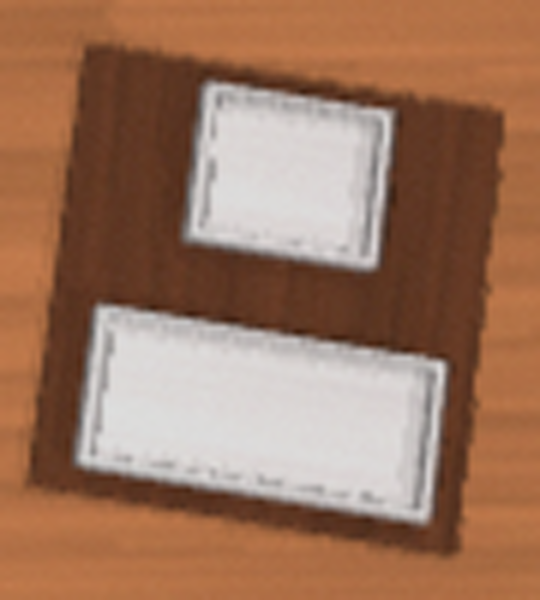

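View pics/s_rack.png

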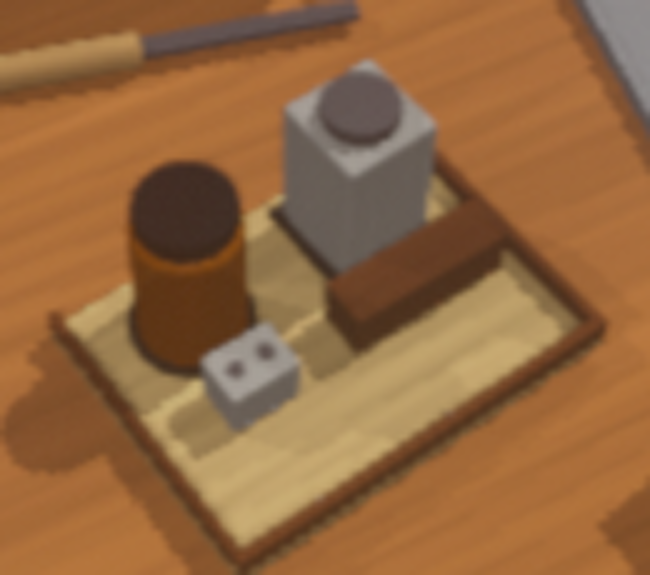

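```bash
cat > h.py <<'E'
import numpy as np
from rig import env, vision
def ray(cam,u,v,z,c=None):
    c=c or vision.get_calibration(cam); K=c["intrinsics"];P=c["pose"]
    if cam=="wrist":
        x=u-K[0,2];y=v-K[1,2];r=np.hypot(x,y);th=r/K[0,0]
        d=np.array([np.sin(th)*x/max(r,1e-9),np.sin(th)*y/max(r,1e-9),np.cos(th)])
    else: d=np.array([(u-K[0,2])/K[0,0],(v-K[1,2])/K[1,1],1])
    d=P[:3,:3]@d;o=P[:3,3]
    return o+d*(z-o[2])/d[2]
E
cat > m1.py <<'E'
from h import *
import cv2
def crop(cam,pts,z,x0,y0,fx,fy):
    return np.array([ray(cam,x0+(X+.5)/fx-.5,y0+(Y+.5)/fy-.5,z)[:2] for X,Y in pts])
def rep(n,p):
    m=p.mean(0)
    print(n,np.round(p.mean(0),4), 'edges',[ (round(float(np.linalg.norm(p[(i+1)%len(p)]-p[i])),4), round(float(np.degrees(np.arctan2(*(p[(i+1)%len(p)]-p[i])[::-1]))),1)) for i in range(len(p))] if len(p)>1 else '')
R=(180,115,5.9,5.7);B=(350,150,6,6);S=(205,145,5,5)
rep('jar',crop('top',[(592,346)],.113,*R))
rep('jar scene',crop('scene',[(186,212)],.113,*S))
rep('tincap',crop('top',[(263,398)],.113,*R))
rep('tincap scene',crop('scene',[(361,103)],.113,*S))
rep('tintop',crop('top',[(165,335),(335,307),(367,470),(200,500)],.103,*R))
rep('tintop scene',crop('scene',[(367,62),(436,127),(355,177),(285,110)],.103,*S))
rep('handle',crop('top',[(118,267),(387,230),(398,315),(135,352)],.040,*R))
rep('handle scene',crop('scene',[(328,290),(470,200),(508,238),(356,320)],.040,*S))
rep('bolster',crop('top',[(525,240),(577,233)],.040,*R))
rep('bolster scene',crop('scene',[(235,370),(264,352)],.040,*S))
rep('bolster top',crop('scene',[(203,358),(266,324),(300,360),(236,396)],.040,*S))
rep('short',crop('top',[(205,80),(395,110),(378,270),(185,243)],.014,*B))
rep('long',crop('top',[(97,303),(447,360),(430,524),(77,467)],.014,*B))
rep('rackouter',crop('top',[(55,120),(675,22)],.023,*R))
E
python3 m1.py
python3 - <<'E'
import cv2
a=cv2.imread("pics/top0.png")
cv2.imwrite("pics/t_tray.png",cv2.resize(a[130:260,70:160],None,fx=4.5,fy=4.5,interpolation=cv2.INTER_CUBIC))
b=cv2.imread("pics/scene0.png")
cv2.imwrite("pics/s_board.png",cv2.resize(b[200:275,105:185],None,fx=6,fy=6,interpolation=cv2.INTER_CUBIC))
cv2.imwrite("pics/s_tray.png",cv2.resize(b[120:200,310:390],None,fx=6,fy=6,interpolation=cv2.INTER_CUBIC))
E
```

```text
jar [ 0.5006 -0.0457] edges 
jar scene [ 0.5065 -0.0473] edges 
tincap [0.4854 0.0578] edges 
tincap scene [0.4861 0.0575] edges 
tintop [0.4854 0.0573] edges [(0.0549, -81.2), (0.0552, -170.2), (0.0535, 99.6), (0.0559, 11.2)]
tintop scene [0.4875 0.057 ] edges [(0.0534, 10.5), (0.0511, -80.0), (0.0536, -168.4), (0.0521, 99.8)]
handle [0.5353 0.0637] edges [(0.0944, -82.7), (0.0314, -173.9), (0.0918, 97.4), (0.0316, 10.6)]
handle scene [0.5387 0.064 ] edges [(0.0938, 99.7), (0.0302, 9.2), (0.0938, -85.0), (0.0225, -170.0)]
bolster [ 0.5534 -0.0379] edges [(0.0183, -82.9), (0.0183, 97.1)]
bolster scene [ 0.5528 -0.0383] edges [(0.0175, 98.9), (0.0175, -81.1)]
bolster top [ 0.5524 -0.0371] edges [(0.0366, 95.4), (0.0268, 11.4), (0.0372, -84.0), (0.0271, -169.8)]
short [ 0.5055 -0.3024] edges [(0.0677, -100.2), (0.0577, 169.9), (0.068, 80.9), (0.059, -10.4)]
long [ 0.4222 -0.287 ] edges [(0.1232, -100.4), (0.0575, 169.8), (0.1231, 79.7), (0.0578, -10.1)]
rackouter [0.6212 0.0259] edges [(0.2257, -81.4), (0.2257, 98.6)]
```

View pics/t_tray.png

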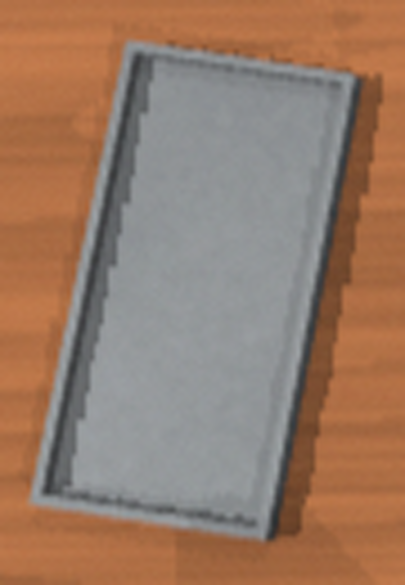

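View pics/s_board.png

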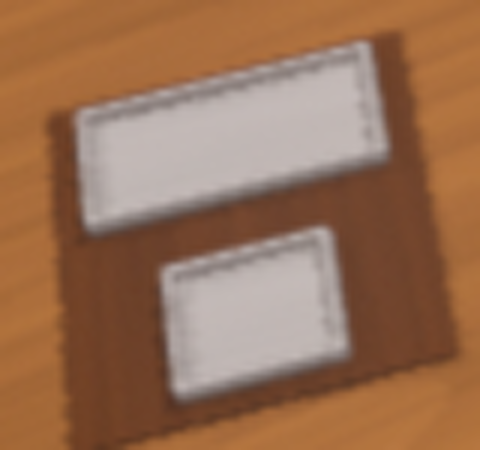

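View pics/s_tray.png

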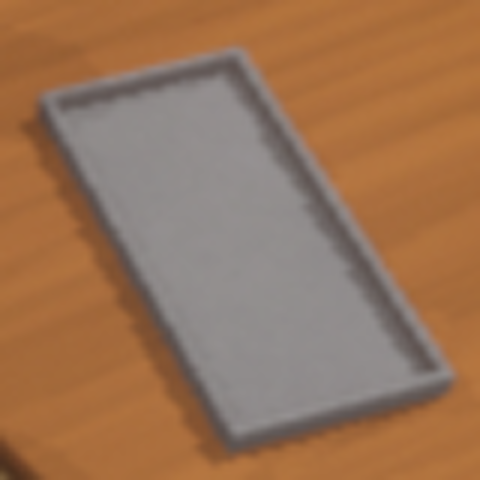

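```bash
cat > m2.py <<'E'
from m1 import *
print('----')
rep('tray',crop('top',[(130,42),(358,75),(270,540),(32,503)],.014,70,130,4.5,4.5))
rep('tray scene',crop('scene',[(42,95),(240,48),(455,380),(230,440)],.014,310,120,6,6))
rep('jar',crop('top',[(592,341)],.113,*R))
rep('jar scene',crop('scene',[(186,204)],.113,*S))
rep('short scene',crop('scene',[(160,266),(331,228),(350,352),(176,392)],.014,105,200,6,6))
rep('long scene',crop('scene',[(75,112),(372,42),(388,156),(86,230)],.014,105,200,6,6))
from scipy.spatial.transform import Rotation as Ro
s=env.sense();print(Ro.from_quat(s['eef_rot']).as_matrix().round(3))
E
python3 m2.py|sed -n '/----/,$p'
```

```text
----
tray [0.486  0.2957] edges [(0.1093, -99.4), (0.2196, 170.4), (0.1104, 80.2), (0.2188, -9.9)]
tray scene [0.4868 0.2963] edges [(0.1086, 80.4), (0.2208, -9.9), (0.111, -99.9), (0.2203, 169.5)]
jar [ 0.5023 -0.0457] edges 
jar scene [ 0.5023 -0.0453] edges 
short scene [ 0.5062 -0.3021] edges [(0.0683, 77.4), (0.057, -10.6), (0.067, -102.7), (0.057, 170.7)]
long scene [ 0.4237 -0.287 ] edges [(0.1253, 79.1), (0.0585, -12.1), (0.1229, -100.9), (0.0586, 170.1)]
[[ 0.268 -0.001 -0.963]
 [ 0.963 -0.001  0.268]
 [-0.001 -1.     0.   ]]
```

Emit:
send_rows(moves=[[0.03,-0.039,0,0.045,1],[0.03,-0.039,0,0.045,1],[0.03,-0.039,0,0.045,1],[0.03,-0.039,0,0.045,1],[0.03,-0.039,0,0.045,1],[0.03,-0.039,0,0.045,1],[0.03,-0.039,0,0.045,1],[0.03,-0.039,0,0.045,1],[0.03,-0.039,0,0.045,1],[0,0,0,0,1]], force=20)

```text
time_s: 1.15
eef_pos: [0.4197, 0.1681, 0.2329]
eef_rot: [-0.46, -0.537, 0.539, 0.459]
contact_force: [-0.7, 0.6, 0.5]
opening: 0.998
```

Emit:
send_rows(moves=[[0.022,-0.037,0,0.004,1],[0.022,-0.037,0,0.004,1],[0.022,-0.037,0,0.004,1],[0,0,-0.03,0,1],[0,0,-0.03,0,1],[0,0,0,0,1]])

```text
time_s: 1.75
eef_pos: [0.4872, 0.0539, 0.1712]
eef_rot: [-0.457, -0.539, 0.54, 0.457]
contact_force: [-0.6, 0.1, -0.1]
opening: 1.0
```

```bash
python3 - <<'E'
from h import *
import cv2
print(env.sense()['eef_pos'],env.sense()['contact_force'])
print(vision.get_calibration("wrist")["pose"])
cv2.imwrite("pics/w1.png",vision.capture("wrist")[:,:,::-1])
E
```

```text
[0.48721866 0.05391848 0.17116512] [-0.58402411  0.085389   -0.06039525]
[[-1.65705547e-01  9.44291815e-01  2.84349504e-01  4.08253881e-01]
 [ 9.86175272e-01  1.58688387e-01  4.77108911e-02  3.99577749e-02]
 [-6.99601631e-05  2.88324409e-01 -9.57532783e-01  3.20403837e-01]
 [ 0.00000000e+00  0.00000000e+00  0.00000000e+00  1.00000000e+00]]
```

View pics/w1.png

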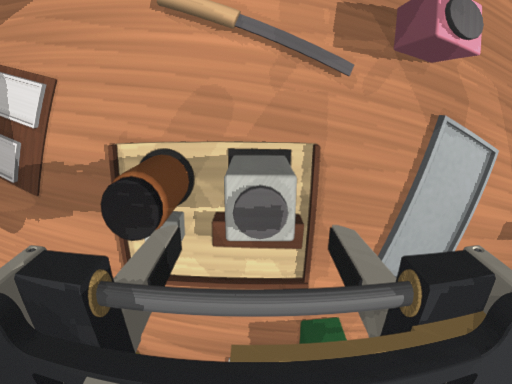

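The wrist view shows the tin cap at (259,211), between the jaws and square to them. Descending.

Emit:
send_rows(moves=[[-0.001,0.0035,-0.02,0,1],[0,0,-0.02,0,1],[0,0,-0.02,0,1],[0,0,-0.02,0,1],[0,0,-0.015,0,1],[0,0,-0.008,0,1],[0,0,0,0,1]])

```text
time_s: 2.5
eef_pos: [0.4927, 0.0632, 0.0782]
eef_rot: [0.461, 0.545, -0.537, -0.45]
contact_force: [-0.5, 0.5, 0.3]
opening: 1.0
```

Emit:
send_rows(moves=[[0,0,0,0,1]])

```text
time_s: 2.6
eef_pos: [0.4934, 0.0636, 0.0794]
eef_rot: [0.461, 0.545, -0.537, -0.449]
contact_force: [0.1, -0.8, 1.2]
opening: 1.001
```

```bash
python3 - <<'E'
from h import *
import cv2
from scipy.spatial.transform import Rotation as Ro
s=env.sense();print(s);print(Ro.from_quat(s['eef_rot']).as_matrix().round(4))
E
```

```text
{'time_s': 2.6, 'q': array([-9.68271637e-02,  3.22006587e-01,  1.87847133e+00,  7.76472078e-04,
        9.20940707e-01, -1.84028416e+00]), 'qvel': array([ 0.00928805, -0.0074689 , -0.00920796,  0.00176174,  0.00914853,
        0.00286545]), 'tau': array([-4.00180084e-03, -4.02771020e+01, -2.15011650e+01, -2.09357677e-02,
       -4.07866412e-02,  5.66082581e-04]), 'eef_pos': array([0.49340834, 0.06361354, 0.07938562]), 'eef_rot': array([ 0.46088151,  0.54533842, -0.53689449, -0.44937574]), 'contact_force': array([ 0.11375037, -0.77991845,  1.21395282]), 'moment': array([ 0.00923667, -0.03495808, -0.0278421 ]), 'opening': 1.0008917233648371}
[[-0.1713  0.0201 -0.985 ]
 [ 0.9852 -0.0013 -0.1714]
 [-0.0048 -0.9998 -0.0196]]
```

Emit:
send_rows(moves=[[0,0,0,0,1],[0,0,0,0,1]])

```text
time_s: 2.8
eef_pos: [0.4947, 0.0639, 0.0814]
eef_rot: [0.462, 0.546, -0.536, -0.448]
contact_force: [-0.0, -0.6, -0.1]
opening: 1.0
```

```bash
cat > st.py <<'E'
from h import *
from scipy.spatial.transform import Rotation as Ro
s=env.sense();M=Ro.from_quat(s['eef_rot']).as_matrix()
print(s['time_s'],s['eef_pos'].round(4),'jaw',np.degrees(np.arctan2(M[1,0],M[0,0])).round(2),'tilt',M[:,1].round(4),'op',round(s['opening']*93,1),'F',s['contact_force'].round(1),s['moment'].round(2),'q',s['q'].round(3),'qv',s['qvel'].round(3))
E
python3 st.py
```

```text
2.8 [0.4947 0.0639 0.0814] jaw 99.89 tilt [ 0.0235 -0.0016 -0.9997] op 93.0 F [-0.  -0.6 -0.1] [-0.03  0.02  0.06] q [-9.600e-02  3.190e-01  1.876e+00  1.000e-03  9.230e-01 -1.840e+00] qv [ 0.002 -0.01  -0.01   0.     0.008  0.001]
```

```bash
python3 - <<'E'
from h import *
import cv2
a=vision.capture("scene");b=vision.capture("top")
cv2.imwrite("pics/s2.png",a[:,:,::-1]);cv2.imwrite("pics/t2.png",b[:,:,::-1])
E
python3 st.py
```

```text
2.9 [0.4946 0.0638 0.0812] jaw 99.88 tilt [ 0.0233 -0.0016 -0.9997] op 93.0 F [-0.1 -0.6  0.5] [ 0.09 -0.   -0.  ] q [-9.600e-02  3.200e-01  1.876e+00  1.000e-03  9.220e-01 -1.840e+00] qv [-0.003  0.006  0.005 -0.001 -0.001 -0.001]
```

View pics/s2.png

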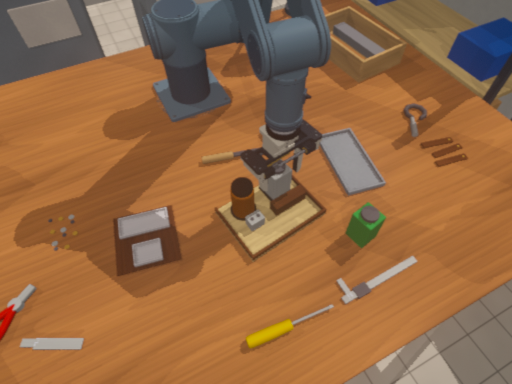

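View pics/t2.png

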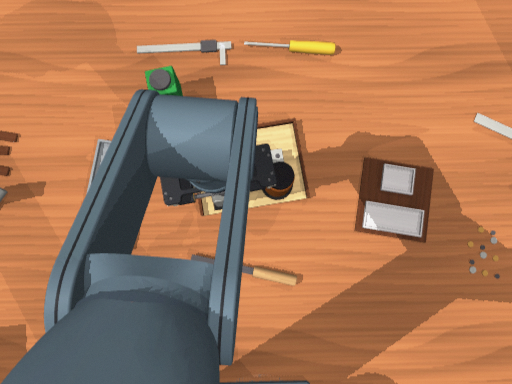

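No contact is visible; the arm is only drifting slightly. One small test step to see how it follows.

Emit:
send_rows(moves=[[-0.006,-0.005,-0.01,0,1]])

```text
time_s: 3.0
eef_pos: [0.4903, 0.0587, 0.0723]
eef_rot: [0.463, 0.547, -0.536, -0.447]
contact_force: [0.3, -0.5, -0.2]
opening: 0.997
```

```bash
python3 st.py
```

```text
3.0 [0.4903 0.0587 0.0723] jaw 99.91 tilt [ 0.0274 -0.0019 -0.9996] op 92.8 F [ 0.3 -0.5 -0.2] [ 0.05  0.02 -0.01] q [-1.080e-01  3.230e-01  1.900e+00  1.000e-03  8.910e-01 -1.853e+00] qv [-0.131  0.053  0.294 -0.001 -0.325 -0.132]
```

Emit:
send_rows(moves=[[0,0,0,0,1]])

```text
time_s: 3.1
eef_pos: [0.4882, 0.0583, 0.0708]
eef_rot: [0.462, 0.546, -0.536, -0.448]
contact_force: [-1.1, 0.1, -0.2]
opening: 0.999
```

```bash
python3 st.py
```

```text
3.1 [0.4882 0.0583 0.0708] jaw 99.9 tilt [ 0.0239 -0.0018 -0.9997] op 92.9 F [-1.1  0.1 -0.2] [ 0.03  0.06 -0.03] q [-1.090e-01  3.240e-01  1.904e+00  1.000e-03  8.900e-01 -1.853e+00] qv [ 0.007 -0.015 -0.041  0.004  0.008  0.007]
```

Emit:
send_rows(moves=[[-0.002,-0.001,-0.005,0,1],[0,0,0,0,-0.2],[0,0,0,0,-0.4],[0,0,0,0,-0.4],[0,0,0,0,-0.4],[0,0,0,0,-0.4]], force=20)

```text
time_s: 3.7
eef_pos: [0.4855, 0.0569, 0.0648]
eef_rot: [0.462, 0.546, -0.536, -0.449]
contact_force: [-0.8, 4.1, 1.9]
opening: 0.62
```

```bash
python3 st.py
```

```text
3.7 [0.4855 0.0569 0.0648] jaw 99.83 tilt [ 0.0225 -0.0014 -0.9997] op 57.6 F [-0.8  4.1  1.9] [0.73 0.23 0.  ] q [-1.130e-01  3.290e-01  1.915e+00  1.000e-03  8.740e-01 -1.856e+00] qv [ 0.008 -0.001 -0.001 -0.003 -0.001 -0.001]
```

Emit:
send_rows(moves=[[0,0,0,0,-0.4],[0,0,0.02,0,-0.4],[0,0,0.03,0,-0.4],[0,0,0.04,0,-0.4],[0,0,0.04,0,-0.4]], force=25)

```text
time_s: 4.2
eef_pos: [0.4779, 0.0578, 0.1906]
eef_rot: [0.456, 0.542, -0.54, -0.455]
contact_force: [1.2, 0.7, -4.3]
opening: 0.602
```

```bash
python3 st.py
```

```text
4.2 [0.4779 0.0578 0.1906] jaw 99.84 tilt [ 2.2e-03  7.0e-04 -1.0e+00] op 56.0 F [ 1.2  0.7 -4.3] [-0.03 -0.08  0.02] q [-1.130e-01  1.710e-01  1.763e+00  1.000e-03  1.205e+00 -1.856e+00] qv [-1.000e-03 -4.100e-01 -5.570e-01 -2.000e-03  1.006e+00  2.000e-03]
```

Emit:
send_rows(moves=[[0.01,0.03,0,0,-0.4],[0.01,0.04,0,0,-0.4],[0.01,0.04,0,0,-0.4],[0.01,0.04,0,0,-0.4],[0.01,0.04,0,0,-0.4],[0.005,0.03,0,0,-0.4],[0,0,0,0,-0.4]])

```text
time_s: 4.9
eef_pos: [0.5353, 0.2844, 0.1938]
eef_rot: [0.459, 0.541, -0.539, -0.453]
contact_force: [-0.7, -0.5, -3.8]
opening: 0.598
```

```bash
python3 st.py
```

```text
4.9 [0.5353 0.2844 0.1938] jaw 99.6 tilt [ 0.0089 -0.0025 -1.    ] op 55.6 F [-0.7 -0.5 -3.8] [-0.    0.02  0.06] q [ 0.307  0.384  1.462 -0.005  1.288 -1.429] qv [-0.014  0.004  0.026 -0.04   0.008 -0.017]
```

Emit:
send_rows(moves=[[0,0.001,-0.02,0,-0.4],[0,0.001,-0.03,0,-0.4],[0,0,-0.03,0,-0.4],[0,0,-0.025,0,-0.4],[0,0,-0.01,0,-0.4],[0,0,0,0,-0.4]])

```text
time_s: 5.5
eef_pos: [0.5319, 0.2842, 0.0719]
eef_rot: [-0.458, -0.54, 0.542, 0.453]
contact_force: [-0.5, 0.8, -4.0]
opening: 0.599
```

```bash
python3 st.py
```

```text
5.5 [0.5319 0.2842 0.0719] jaw 99.79 tilt [ 0.003  -0.0068 -1.    ] op 55.7 F [-0.5  0.8 -4. ] [ 0.06  0.04 -0.01] q [ 0.31   0.502  1.603 -0.009  1.036 -1.427] qv [-0.005 -0.001  0.003 -0.002  0.009 -0.004]
```

Emit:
send_rows(moves=[[0.003,0.002,-0.006,0,-0.4],[0,0,-0.003,0,-0.4],[0,0,-0.002,0,-0.4],[0,0,0,0,-0.4]])

```text
time_s: 5.9
eef_pos: [0.5376, 0.2863, 0.0635]
eef_rot: [0.459, 0.541, -0.54, -0.452]
contact_force: [-0.1, -0.1, -2.9]
opening: 0.604
```

```bash
python3 st.py
```

```text
5.9 [0.5376 0.2863 0.0635] jaw 99.76 tilt [ 0.0081 -0.0055 -1.    ] op 56.2 F [-0.1 -0.1 -2.9] [ 0.05  0.09 -0.05] q [ 0.311  0.518  1.599 -0.009  1.019 -1.425] qv [-0.001 -0.01  -0.011 -0.     0.005 -0.001]
```

Emit:
send_rows(moves=[[0,0,-0.004,0,-0.4],[0,0,-0.002,0,-0.4]])

```text
time_s: 6.1
eef_pos: [0.5385, 0.2866, 0.0592]
eef_rot: [0.46, 0.542, -0.54, -0.452]
contact_force: [-5.4, -2.3, 6.7]
opening: 0.601
```

```bash
python3 st.py
```

```text
6.1 [0.5385 0.2866 0.0592] jaw 99.77 tilt [ 0.0107 -0.0048 -0.9999] op 55.9 F [-5.4 -2.3  6.7] [-0.25  0.9   0.02] q [ 0.311  0.523  1.603 -0.009  1.007 -1.425] qv [ 0.001 -0.001  0.003 -0.003 -0.007 -0.002]
```

Tin touches the tray floor (6.7 N up). Release.

Emit:
send_rows(moves=[[0,0,0,0,0.4],[0,0,0,0,0.6],[0,0,0,0,0.8],[0,0,0,0,1],[0,0,0.01,0,1],[0,0,0.03,0,1],[0,0,0.04,0,1],[0,0,0.04,0,1],[0,0,0,0,1]])

```text
time_s: 7.0
eef_pos: [0.5393, 0.287, 0.1871]
eef_rot: [0.46, 0.543, -0.538, -0.451]
contact_force: [-0.2, 0.5, -0.4]
opening: 0.998
```

```bash
python3 st.py
```

```text
7.0 [0.5393 0.287  0.1871] jaw 99.77 tilt [ 0.0143 -0.0035 -0.9999] op 92.8 F [-0.2  0.5 -0.4] [ 0.03 -0.03 -0.04] q [ 0.311  0.394  1.463 -0.008  1.272 -1.428] qv [-0.     0.033  0.066  0.001 -0.026  0.001]
```

Emit:
send_rows(moves=[[-0.004,-0.038,0,0,1],[-0.004,-0.04,0,0,1],[-0.005,-0.04,0,0,1],[-0.005,-0.04,0,0,1],[-0.005,-0.04,0,0,1],[-0.005,-0.04,0,0,1],[-0.005,-0.04,0,0,1],[-0.004,-0.04,0,0,1],[0,0,0,0,1]])

```text
time_s: 7.9
eef_pos: [0.4997, -0.0401, 0.191]
eef_rot: [0.461, 0.547, -0.537, -0.447]
contact_force: [-0.4, 0.0, -0.3]
opening: 1.003
```

```bash
python3 st.py;  python3 - <<'E'
from h import *
import cv2
c=vision.get_calibration("wrist")
np.save("c2.npy",c["pose"])
cv2.imwrite("pics/w2.png",vision.capture("wrist")[:,:,::-1])
cv2.imwrite("pics/s3.png",vision.capture("scene")[:,:,::-1])
E
```

```text
7.9 [ 0.4997 -0.0401  0.191 ] jaw 100.08 tilt [ 0.0234 -0.0025 -0.9997] op 93.3 F [-0.4  0.  -0.3] [ 0.04 -0.03  0.02] q [-0.306  0.193  1.735  0.005  1.19  -2.055] qv [ 0.039 -0.011  0.013  0.045  0.01   0.038]
```

View pics/w2.png

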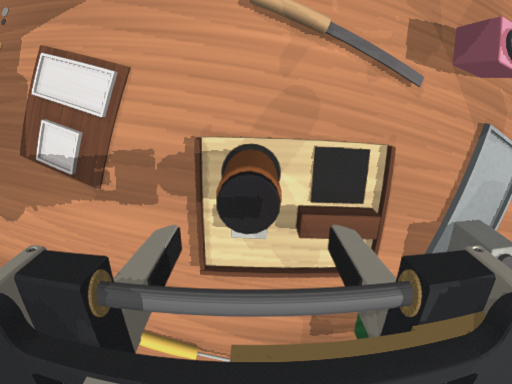

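View pics/s3.png

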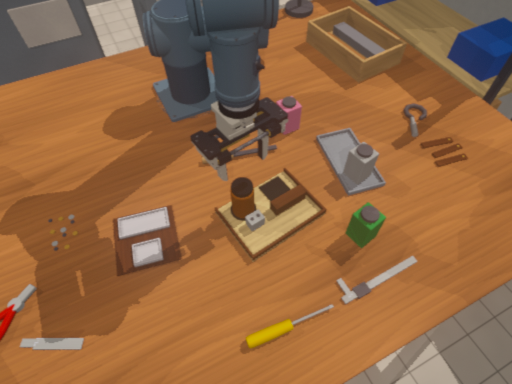

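Tin stands upright in the tray (scene 360,160); jar lid centre at wrist (249,203). Checking its place, then descending.

```bash
python3 - <<'E'
from h import *
c={"intrinsics":vision.get_calibration("wrist")["intrinsics"],"pose":np.load("c2.npy")}
print(ray("wrist",249,203,.113,c))
p=np.array([ray("wrist",u,v,.011,c)[:2] for u,v in[(316,148),(368,149),(367,204),(311,203)]]);print(p,p.mean(0),np.linalg.norm(p-np.roll(p,1,0),axis=1))
E
```

```text
[ 0.5000995  -0.04561011  0.113     ]
[[0.45926764 0.02140564]
 [0.44743663 0.08334453]
 [0.51354666 0.10153095]
 [0.52452111 0.03079443]] [0.48619301 0.05926888] [0.06592544 0.0630587  0.06856589 0.07158278]
```

Emit:
send_rows(moves=[[0.001,-0.002,-0.02,0,1],[0,-0.002,-0.03,0,1],[0,-0.001,-0.03,0,1],[0,0,-0.025,0,1],[0,0,0,0,1]])

```text
time_s: 8.5
eef_pos: [0.5022, -0.0344, 0.0845]
eef_rot: [0.459, 0.551, -0.537, -0.444]
contact_force: [-0.6, 0.7, -0.9]
opening: 0.999
```

```bash
python3 st.py
```

```text
8.5 [ 0.5022 -0.0344  0.0845] jaw 100.56 tilt [ 0.028   0.0013 -0.9996] op 92.9 F [-0.6  0.7 -0.9] [ 0.06  0.07 -0.06] q [-0.297  0.32   1.866  0.012  0.93  -2.059] qv [ 0.028 -0.03  -0.04   0.004  0.03   0.008]
```

Emit:
send_rows(moves=[[0,-0.011,-0.008,0,1],[0,0,-0.008,0,1],[0,0,0,0,1]])

```text
time_s: 8.8
eef_pos: [0.5039, -0.0442, 0.0695]
eef_rot: [0.459, 0.552, -0.538, -0.443]
contact_force: [-0.1, 0.1, 0.3]
opening: 0.999
```

```bash
python3 st.py
```

```text
8.8 [ 0.5039 -0.0442  0.0695] jaw 100.78 tilt [ 0.0306  0.001  -0.9995] op 93.0 F [-0.1  0.1  0.3] [0.03 0.03 0.01] q [-0.316  0.344  1.877  0.013  0.892 -2.083] qv [-0.004 -0.015 -0.025 -0.004  0.011 -0.008]
```

Emit:
send_rows(moves=[[-0.002,-0.001,-0.005,0,1],[0,0,0,0,0.2],[0,0,0,0,-0.1],[0,0,0,0,-0.4],[0,0,0,0,-0.4],[0,0,0,0,-0.4]], force=20)

```text
time_s: 9.4
eef_pos: [0.5036, -0.0459, 0.0667]
eef_rot: [0.461, 0.552, -0.537, -0.441]
contact_force: [0.9, 0.9, -1.9]
opening: 0.623
```

```bash
python3 st.py
```

```text
9.4 [ 0.5036 -0.0459  0.0667] jaw 100.73 tilt [ 3.550e-02 -3.000e-04 -9.994e-01] op 58.0 F [ 0.9  0.9 -1.9] [0.03 0.01 0.02] q [-0.32   0.345  1.884  0.014  0.878 -2.087] qv [-0.002 -0.003 -0.     0.016  0.008 -0.001]
```

Emit:
send_rows(moves=[[0,0,0,0,-0.4],[0,0,0.02,0,-0.4],[0,0,0.03,0,-0.4],[0,0,0.04,0,-0.4],[0,0,0.04,0,-0.4],[0,0,0.02,0,-0.4]], force=25)

```text
time_s: 10.0
eef_pos: [0.4971, -0.0439, 0.2153]
eef_rot: [0.455, 0.55, -0.539, -0.447]
contact_force: [0.9, -0.6, -3.3]
opening: 0.621
```

```bash
python3 st.py
```

```text
10.0 [ 0.4971 -0.0439  0.2153] jaw 100.73 tilt [ 0.0192  0.0048 -0.9998] op 57.7 F [ 0.9 -0.6 -3.3] [ 0.06 -0.03  0.01] q [-0.32   0.171  1.7    0.011  1.254 -2.081] qv [-0.001 -0.159 -0.266 -0.004  0.477  0.006]
```

Emit:
send_rows(moves=[[-0.006,0.03,0,0,-0.4],[-0.007,0.039,0,0,-0.4],[-0.007,0.039,0,0,-0.4],[-0.007,0.039,0,0,-0.4],[-0.007,0.039,0,0,-0.4],[-0.007,0.039,0,0,-0.4],[-0.007,0.039,0,0,-0.4],[-0.007,0.039,0,0,-0.4],[-0.007,0.035,0,0,-0.4],[0,0,0,0,-0.4]])

```text
time_s: 11.0
eef_pos: [0.4295, 0.3036, 0.2152]
eef_rot: [0.458, 0.548, -0.539, -0.447]
contact_force: [0.4, -0.0, -4.1]
opening: 0.621
```

```bash
python3 st.py
```

```text
11.0 [0.4295 0.3036 0.2152] jaw 100.42 tilt [ 1.910e-02  6.000e-04 -9.998e-01] op 57.8 F [ 0.4 -0.  -4.1] [-0.    0.02 -0.  ] q [ 0.408  0.221  1.637 -0.007  1.266 -1.343] qv [-0.025 -0.001  0.023 -0.05   0.006 -0.029]
```

Emit:
send_rows(moves=[[0.003,0,-0.02,0,-0.4],[0.002,0,-0.03,0,-0.4],[0.002,0,-0.03,0,-0.4],[0,0,-0.03,0,-0.4],[0,0,-0.025,0,-0.4],[0,0,-0.01,0,-0.4],[0,0,0,0,-0.4]])

```text
time_s: 11.7
eef_pos: [0.4346, 0.3004, 0.0637]
eef_rot: [0.457, 0.547, -0.541, -0.446]
contact_force: [-1.4, -0.2, -2.7]
opening: 0.622
```

```bash
python3 st.py
```

```text
11.7 [0.4346 0.3004 0.0637] jaw 100.65 tilt [ 0.0163 -0.0034 -0.9999] op 57.8 F [-1.4 -0.2 -2.7] [0.01 0.02 0.05] q [ 0.4    0.395  1.812 -0.012  0.921 -1.35 ] qv [-0.008  0.    -0.001 -0.003  0.011 -0.005]
```

Emit:
send_rows(moves=[[0,0.001,-0.003,0,-0.4],[0,0,-0.002,0,-0.4]])

```text
time_s: 11.9
eef_pos: [0.4354, 0.3013, 0.061]
eef_rot: [0.457, 0.547, -0.541, -0.446]
contact_force: [-7.5, -2.8, 15.3]
opening: 0.613
```

```bash
python3 st.py
```

```text
11.9 [0.4354 0.3013 0.061 ] jaw 100.62 tilt [ 0.0175 -0.003  -0.9998] op 57.0 F [-7.5 -2.8 15.3] [-0.36  1.37 -0.02] q [ 0.401  0.4    1.812 -0.012  0.914 -1.348] qv [-0.002 -0.001  0.005  0.002 -0.008 -0.003]
```

Emit:
send_rows(moves=[[0,0,0,0,0.4],[0,0,0,0,0.6],[0,0,0,0,0.8],[0,0,0,0,1],[0,0,0.01,0,1],[0,0,0.03,0,1],[0,0,0.04,0,1],[0,0,0.04,0,1],[0,0,0.02,0,1],[0,0,0,0,1]])

```text
time_s: 12.9
eef_pos: [0.4385, 0.3026, 0.2146]
eef_rot: [0.459, 0.551, -0.537, -0.444]
contact_force: [0.8, -0.4, 0.1]
opening: 0.999
```

```bash
python3 st.py
```

```text
12.9 [0.4385 0.3026 0.2146] jaw 100.63 tilt [ 0.0285  0.0015 -0.9996] op 92.9 F [ 0.8 -0.4  0.1] [ 0.02 -0.   -0.05] q [ 0.401  0.228  1.629 -0.01   1.258 -1.352] qv [ 0.001 -0.002  0.014  0.001 -0.01   0.   ]
```

```bash
 python3 - <<'E'
from h import *
import cv2
t=vision.capture("top")[:,:,::-1];s=vision.capture("scene")[:,:,::-1]
cv2.imwrite("pics/t4.png",t);cv2.imwrite("pics/s4.png",s)
cv2.imwrite("pics/t4r.png",cv2.resize(t[115:220,180:315],None,fx=5.9,fy=5.7,interpolation=cv2.INTER_CUBIC))
cv2.imwrite("pics/s4r.png",cv2.resize(s[120:260,205:395],None,fx=4,fy=4,interpolation=cv2.INTER_CUBIC))
E
```

```text
(no output)
```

View pics/t4r.png

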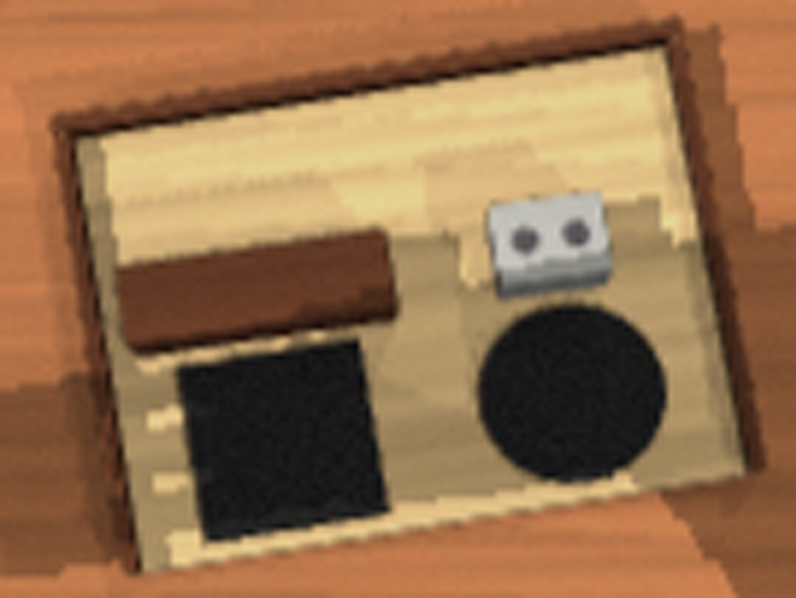

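View pics/s4r.png

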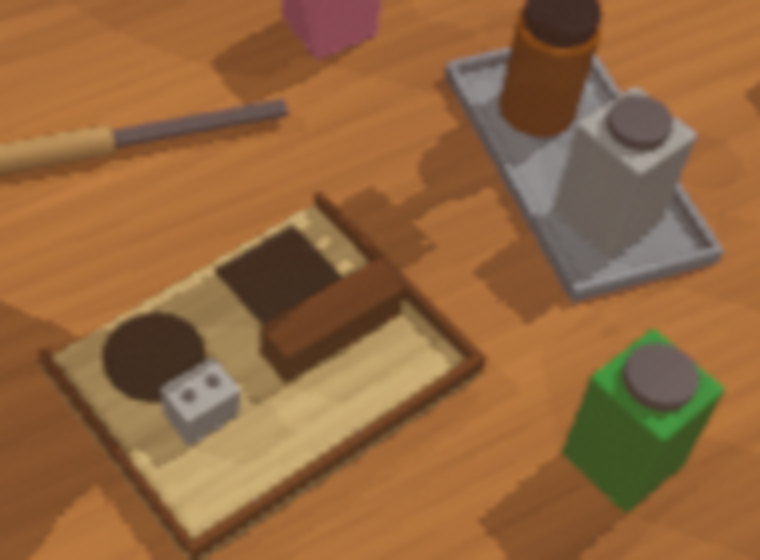

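Both containers stand in the tray, blocks unmoved, mats now bare. Measuring mats by mask.

```bash
 cat > mats.py <<'E'
from h import *
import cv2
t=cv2.imread("pics/t4.png")
g=t.max(2).astype(int)
m=((g<45)).astype(np.uint8); m[:115]=0;m[220:]=0;m[:,:200]=0;m[:,300:]=0
n,l,st,ce=cv2.connectedComponentsWithStats(m)
for i in range(1,n):
    if st[i,4]>200:
        w=(l==i).astype(np.uint8);cs=cv2.findContours(w,cv2.RETR_EXTERNAL,cv2.CHAIN_APPROX_NONE)[0][0][:,0].astype(float)
        P=np.array([ray('top',u,v,.011)[:2] for u,v in cs]);C=ray('top',*ce[i],.011)[:2]
        r=cv2.minAreaRect(P.astype(np.float32)*1000)
        print(st[i],C.round(4),r)
E
python3 mats.py; python3 - <<'E'
import sys;sys.path.insert(0,'.')
from m1 import *
print('--')
rep('handle',crop('top',[(118,267),(385,230),(394,311),(130,348)],.040,*R))
rep('bolst',crop('top',[(488,205),(601,193),(609,270),(497,283)],.040,*R))
E
```

```text
[262 169  31  30 735] [ 0.5006 -0.0457] ((500.7994384765625, -46.57076644897461), (63.418006896972656, 61.92757797241211), 88.9395523071289)
[210 175  35  35 928] [0.4848 0.0581] ((484.9493408203125, 58.28668975830078), (63.940216064453125, 64.58704376220703), 8.507828712463379)
jar [ 0.5006 -0.0457] edges 
jar scene [ 0.5065 -0.0473] edges 
tincap [0.4854 0.0578] edges 
tincap scene [0.4861 0.0575] edges 
tintop [0.4854 0.0573] edges [(0.0549, -81.2), (0.0552, -170.2), (0.0535, 99.6), (0.0559, 11.2)]
tintop scene [0.4875 0.057 ] edges [(0.0534, 10.5), (0.0511, -80.0), (0.0536, -168.4), (0.0521, 99.8)]
handle [0.5353 0.0637] edges [(0.0944, -82.7), (0.0314, -173.9), (0.0918, 97.4), (0.0316, 10.6)]
handle scene [0.5387 0.064 ] edges [(0.0938, 99.7), (0.0302, 9.2), (0.0938, -85.0), (0.0225, -170.0)]
bolster [ 0.5534 -0.0379] edges [(0.0183, -82.9), (0.0183, 97.1)]
bolster scene [ 0.5528 -0.0383] edges [(0.0175, 98.9), (0.0175, -81.1)]
bolster top [ 0.5524 -0.0371] edges [(0.0366, 95.4), (0.0268, 11.4), (0.0372, -84.0), (0.0271, -169.8)]
short [ 0.5055 -0.3024] edges [(0.0677, -100.2), (0.0577, 169.9), (0.068, 80.9), (0.059, -10.4)]
long [ 0.4222 -0.287 ] edges [(0.1232, -100.4), (0.0575, 169.8), (0.1231, 79.7), (0.0578, -10.1)]
rackouter [0.6212 0.0259] edges [(0.2257, -81.4), (0.2257, 98.6)]
--
handle [0.536  0.0646] edges [(0.0937, -82.7), (0.0298, -174.9), (0.0922, 97.4), (0.0299, 7.9)]
bolst [ 0.553  -0.0371] edges [(0.0398, -84.6), (0.0285, -176.0), (0.0393, 95.9), (0.0288, 5.0)]
```

Emit:
send_rows(moves=[[0.009,-0.023,0,-0.145,0.6],[0.009,-0.023,0,-0.145,0.6],[0.009,-0.023,0,-0.145,0.6],[0.009,-0.023,0,-0.145,0.6],[0.009,-0.023,0,-0.145,0.6],[0.009,-0.023,0,-0.145,0.6],[0.009,-0.023,0,-0.145,0.6],[0.009,-0.023,0,-0.145,0.6],[0.009,-0.023,0,-0.145,0.6],[0.009,-0.023,0,-0.145,0.6]])

```text
time_s: 14.0
eef_pos: [0.5164, 0.0646, 0.1901]
eef_rot: [0.702, 0.082, -0.103, -0.7]
contact_force: [0.2, 0.9, -0.4]
opening: 0.8
```

```bash
python3 st.py
```

```text
14.0 [0.5164 0.0646 0.1901] jaw 15.03 tilt [-0.0293 -0.0059 -0.9996] op 74.4 F [ 0.2  0.9 -0.4] [-0.07  0.04  0.04] q [-0.084  0.26   1.649 -0.009  1.261 -0.344] qv [-0.478  0.126 -0.109  0.026  0.031  1.007]
```

Emit:
send_rows(moves=[[0.014,0.002,0,-0.09,0.6],[0.002,0,0,-0.01,0.6],[0,0,-0.03,0,0.6],[0,0,-0.03,0,0.6],[0,0,-0.03,0,0.6],[0,0,0,0,0.6]])

```text
time_s: 14.6
eef_pos: [0.5266, 0.0641, 0.0883]
eef_rot: [-0.704, -0.04, 0.073, 0.705]
contact_force: [-1.0, 1.0, -0.8]
opening: 0.799
```

```bash
python3 st.py
```

```text
14.6 [0.5266 0.0641 0.0883] jaw 9.23 tilt [-0.0461 -0.0026 -0.9989] op 74.3 F [-1.   1.  -0.8] [-0.02  0.04  0.02] q [-0.085  0.396  1.734 -0.007  1.058 -0.242] qv [ 0.008 -0.034 -0.036  0.002  0.034 -0.017]
```

Emit:
send_rows(moves=[[0,0,0,0,0.6],[0,0,0,0,0.6],[0,0,0,0,0.6]])

```text
time_s: 14.9
eef_pos: [0.526, 0.0648, 0.0894]
eef_rot: [-0.704, -0.042, 0.075, 0.705]
contact_force: [0.1, 0.2, 0.8]
opening: 0.796
```

```bash
python3 st.py
```

```text
14.9 [0.526  0.0648 0.0894] jaw 9.46 tilt [-0.0472 -0.0027 -0.9989] op 74.1 F [0.1 0.2 0.8] [-0.08  0.03  0.03] q [-0.084  0.395  1.733 -0.008  1.061 -0.245] qv [ 0.002 -0.012 -0.006 -0.002  0.008 -0.004]
```

Emit:
send_rows(moves=[[0,0,0.03,0,0.6],[0,0,0.03,0,0.6]])

```text
time_s: 15.1
eef_pos: [0.5241, 0.0651, 0.1494]
eef_rot: [-0.704, -0.04, 0.077, 0.705]
contact_force: [-0.1, -0.3, -0.1]
opening: 0.802
```

```bash
python3 st.py
```

```text
15.1 [0.5241 0.0651 0.1494] jaw 9.51 tilt [-0.0522 -0.0023 -0.9986] op 74.6 F [-0.1 -0.3 -0.1] [-0.03  0.03 -0.01] q [-0.083  0.326  1.667 -0.007  1.201 -0.246] qv [ 0.    -0.323 -0.344 -0.     0.697 -0.01 ]
```

Emit:
send_rows(moves=[[0,0,0,0,0.6],[0,0,0,0,0.6]])

```text
time_s: 15.3
eef_pos: [0.5275, 0.065, 0.1555]
eef_rot: [-0.704, -0.044, 0.073, 0.705]
contact_force: [-0.4, -0.2, 0.4]
opening: 0.8
```

```bash
python3 st.py
```

```text
15.3 [0.5275 0.065  0.1555] jaw 9.55 tilt [-0.0405 -0.0033 -0.9992] op 74.4 F [-0.4 -0.2  0.4] [-0.09  0.07  0.03] q [-0.083  0.318  1.66  -0.007  1.203 -0.247] qv [ 0.002 -0.034 -0.038  0.001  0.015 -0.002]
```

Emit:
send_rows(moves=[[0,0,0.01,0,0.6],[0,0,0.025,0,0.6],[0,0,0.045,0,0.6],[0,0,0,0,0.6],[0,0,0,0,0.6]])

```text
time_s: 15.8
eef_pos: [0.5254, 0.0652, 0.237]
eef_rot: [-0.704, -0.043, 0.075, 0.705]
contact_force: [-0.1, -0.1, -0.8]
opening: 0.798
```

```bash
python3 st.py
```

```text
15.8 [0.5254 0.0652 0.237 ] jaw 9.58 tilt [-0.0454 -0.003  -0.999 ] op 74.2 F [-0.1 -0.1 -0.8] [-0.11  0.01  0.04] q [-0.083  0.25   1.545 -0.007  1.392 -0.249] qv [ 0.001 -0.032 -0.054  0.     0.021 -0.002]
```

Emit:
send_rows(moves=[[0,0,-0.05,0,0.6],[0,0,-0.03,0,0.6],[0,0,-0.015,0,0.6],[0,0,-0.005,0,0.6]])

```text
time_s: 16.2
eef_pos: [0.5246, 0.0652, 0.1328]
eef_rot: [-0.704, -0.043, 0.075, 0.705]
contact_force: [-0.1, -0.1, -0.1]
opening: 0.801
```

```bash
python3 st.py
```

```text
16.2 [0.5246 0.0652 0.1328] jaw 9.59 tilt [-0.0445 -0.0029 -0.999 ] op 74.5 F [-0.1 -0.1 -0.1] [-0.06  0.04 -0.01] q [-0.083  0.34   1.692 -0.007  1.154 -0.247] qv [ 0.001  0.061  0.066  0.    -0.121  0.001]
```

Emit:
send_rows(moves=[[0,0,0,0.14,0.6],[0,0,0,0.14,0.6],[0,0,0,0.14,0.6],[0,0,0,0,0.6]])

```text
time_s: 16.6
eef_pos: [0.5224, 0.0652, 0.1297]
eef_rot: [0.678, 0.191, -0.228, -0.673]
contact_force: [-0.7, -0.3, 0.1]
opening: 0.797
```

```bash
python3 st.py
```

```text
16.6 [0.5224 0.0652 0.1297] jaw 34.49 tilt [-0.0467 -0.0222 -0.9987] op 74.1 F [-0.7 -0.3  0.1] [-0.06  0.03  0.02] q [-0.071  0.342  1.697 -0.028  1.147 -0.66 ] qv [-0.004  0.004 -0.003  0.005 -0.     0.083]
```

Emit:
send_rows(moves=[[0,0,0,-0.14,0.6],[0,0,0,-0.14,0.6],[0,0,0,-0.14,0.6],[0,0,0,0,0.6]])

```text
time_s: 17.0
eef_pos: [0.5224, 0.0654, 0.1299]
eef_rot: [-0.703, -0.035, 0.072, 0.706]
contact_force: [0.1, -0.3, 0.5]
opening: 0.8
```

```bash
python3 st.py
```

```text
17.0 [0.5224 0.0654 0.1299] jaw 8.71 tilt [-5.210e-02  3.000e-04 -9.986e-01] op 74.4 F [ 0.1 -0.3  0.5] [-0.11  0.01  0.02] q [-0.085  0.344  1.694 -0.004  1.155 -0.234] qv [ 0.003 -0.002 -0.002 -0.003  0.003 -0.052]
```

Emit:
send_rows(moves=[[-0.04,0,0,0,0.6],[-0.04,0,0,0,0.6],[0,0,0,0,0.6]])

```text
time_s: 17.3
eef_pos: [0.4404, 0.0652, 0.129]
eef_rot: [-0.703, -0.036, 0.074, 0.706]
contact_force: [-0.3, -0.2, 0.0]
opening: 0.796
```

```bash
python3 st.py
```

```text
17.3 [0.4404 0.0652 0.129 ] jaw 8.89 tilt [-5.350e-02  3.000e-04 -9.986e-01] op 74.0 F [-0.3 -0.2  0. ] [-0.05 -0.01  0.03] q [-0.1    0.211  1.885 -0.006  1.098 -0.253] qv [-0.006  0.036 -0.09   0.002 -0.034 -0.007]
```

Emit:
send_rows(moves=[[0.01,0,0,0,0.6],[0.01,0,0,0,0.6],[0.01,0,0,0,0.6],[0.01,0,0,0,0.6],[0.01,0,0,0,0.6],[0.01,0,0,0,0.6],[0.01,0,0,0,0.6],[0.01,0,0,0,0.6]])

```text
time_s: 18.1
eef_pos: [0.532, 0.0647, 0.1295]
eef_rot: [-0.703, -0.038, 0.073, 0.706]
contact_force: [0.4, -0.1, -0.1]
opening: 0.796
```

```bash
python3 st.py
```

```text
18.1 [0.532  0.0647 0.1295] jaw 9.02 tilt [-4.840e-02 -2.000e-04 -9.988e-01] op 74.0 F [ 0.4 -0.1 -0.1] [-0.09  0.03 -0.02] q [-0.084  0.357  1.675 -0.005  1.158 -0.239] qv [ 0.018  0.182 -0.271  0.002  0.092  0.017]
```

The tilt wanders by a couple of degrees with re-basing of each row; tolerable, so I use few, larger rows. Descending on the handle block.

Emit:
send_rows(moves=[[0,-0.001,-0.045,-0.02,0.6],[0,0,-0.035,0,0.6],[0,0,0,0,0.6]])

```text
time_s: 18.4
eef_pos: [0.5372, 0.0634, 0.0489]
eef_rot: [-0.704, -0.033, 0.063, 0.706]
contact_force: [-0.4, -0.7, -0.0]
opening: 0.801
```

```bash
python3 st.py; python3 - <<'E'
from h import *
import cv2
cv2.imwrite("pics/w5.png",vision.capture("wrist")[:,:,::-1])
cv2.imwrite("pics/s5.png",vision.capture("scene")[100:292,180:436,::-1].repeat(3,0).repeat(3,1))
E
```

```text
18.4 [0.5372 0.0634 0.0489] jaw 7.82 tilt [-4.160e-02  2.000e-04 -9.991e-01] op 74.5 F [-0.4 -0.7 -0. ] [-0.08  0.01  0.04] q [-0.087  0.461  1.747 -0.004  0.975 -0.221] qv [ 0.003 -0.033 -0.051  0.001  0.051  0.004]
```

View pics/w5.png

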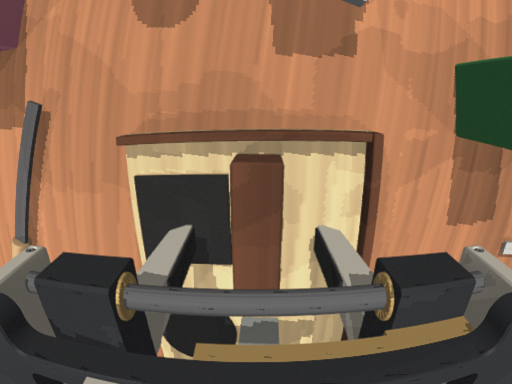

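View pics/s5.png

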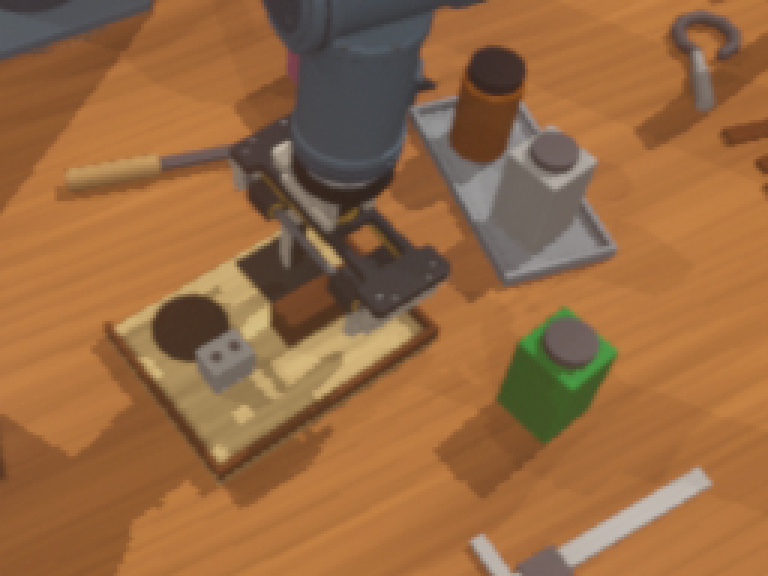

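Wrist view: handle block at (257,220), parallel to and between the fingers. Lower and grip.

Emit:
send_rows(moves=[[0,0.001,-0.013,0,0.6],[0,0,0,0,-0.6],[0,0,0,0,-1],[0,0,0,0,-1],[0,0,0,0,-1]], force=15)

```text
time_s: 19.0
eef_pos: [0.5435, 0.0643, 0.0444]
eef_rot: [-0.705, -0.039, 0.058, 0.706]
contact_force: [-0.2, -0.1, -0.7]
opening: 0.503
```

```bash
python3 st.py
```

```text
19.0 [0.5435 0.0643 0.0444] jaw 7.85 tilt [-0.0264 -0.001  -0.9997] op 46.8 F [-0.2 -0.1 -0.7] [-0.09  0.06  0.05] q [-0.084  0.469  1.748 -0.004  0.951 -0.219] qv [ 0.001 -0.01  -0.004  0.001  0.004  0.001]
```

Emit:
send_rows(moves=[[-0.007,0,-0.009,0,0.2],[0,0,0,0,0]])

```text
time_s: 19.2
eef_pos: [0.5363, 0.0643, 0.0354]
eef_rot: [-0.705, -0.04, 0.057, 0.706]
contact_force: [0.7, 1.0, 0.3]
opening: 0.538
```

```bash
python3 st.py
```

```text
19.2 [0.5363 0.0643 0.0354] jaw 7.85 tilt [-0.0251 -0.0012 -0.9997] op 50.0 F [0.7 1.  0.3] [-0.12  0.03  0.02] q [-0.085  0.471  1.774 -0.004  0.922 -0.22 ] qv [ 0.001 -0.016 -0.046  0.001  0.004  0.   ]
```

One row to start closing, then camera calls let the fingers close while the arm holds.

Emit:
send_rows(moves=[[0,0,-0.001,0,-1]], force=15)

```text
time_s: 19.3
eef_pos: [0.5362, 0.0643, 0.0344]
eef_rot: [-0.705, -0.04, 0.057, 0.706]
contact_force: [-0.8, 0.3, 0.3]
opening: 0.463
```

```bash
cat > hold.py <<'E'
import sys
from rig import vision
for i in range(int(sys.argv[1])): vision.capture("scene")
E
python3 st.py; python3 hold.py 6; python3 st.py
```

```text
19.3 [0.5362 0.0643 0.0344] jaw 7.86 tilt [-0.0248 -0.0012 -0.9997] op 43.0 F [-0.8  0.3  0.3] [-0.08  0.04 -0.06] q [-0.085  0.472  1.775 -0.004  0.919 -0.22 ] qv [ 0.001  0.021  0.037 -0.001 -0.025 -0.   ]
19.6 [0.5363 0.0643 0.0344] jaw 7.86 tilt [-0.0251 -0.0012 -0.9997] op 29.7 F [-0.2 -0.1 -0.7] [-0.09  0.08 -0.01] q [-0.085  0.472  1.775 -0.004  0.92  -0.22 ] qv [ 0.001 -0.001  0.001 -0.     0.001 -0.001]
```

Emit:
send_rows(moves=[[0,0,0.04,0,-1],[0,0,0.05,0,-1],[-0.012,-0.035,0.02,-0.035,-1],[-0.014,-0.044,0,-0.04,-1],[-0.014,-0.044,0,-0.04,-1],[-0.014,-0.044,0,-0.04,-1],[-0.014,-0.044,0,-0.04,-1],[-0.014,-0.044,0,-0.04,-1],[-0.014,-0.044,0,-0.04,-1]], force=20)

```text
time_s: 20.5
eef_pos: [0.4375, -0.2395, 0.1497]
eef_rot: [-0.705, 0.056, -0.041, 0.706]
contact_force: [0.4, -0.1, -0.3]
opening: 0.323
```

```bash
python3 hold.py 2;python3 st.py
```

```text
20.6 [ 0.437  -0.2435  0.1497] jaw -8.14 tilt [-0.0207  0.0013 -0.9998] op 30.1 F [ 1.3  0.7 -0.4] [-0.03  0.03  0.02] q [-0.723  0.259  1.76  -0.014  1.139 -0.575] qv [ 0.087 -0.013  0.03   0.053  0.022  0.042]
```

Emit:
send_rows(moves=[[-0.01,-0.03,-0.02,-0.036,-1],[-0.004,-0.013,-0.03,0,-1],[0,0,-0.035,0,-1]])

```text
time_s: 20.9
eef_pos: [0.4257, -0.2915, 0.0678]
eef_rot: [0.707, -0.068, 0.061, -0.702]
contact_force: [0.4, -0.9, -1.5]
opening: 0.324
```

```bash
python3 hold.py 2;python3 st.py
```

```text
21.0 [ 0.4227 -0.2869  0.064 ] jaw -10.36 tilt [-0.0191  0.0028 -0.9998] op 29.9 F [-0.3  0.2 -0.6] [-0.02  0.1   0.02] q [-0.807  0.384  1.83  -0.015  0.943 -0.617] qv [ 0.02  -0.057 -0.056  0.002  0.083 -0.002]
```

Emit:
send_rows(moves=[[0,0,-0.018,0,-1]])

```text
time_s: 21.1
eef_pos: [0.4242, -0.2875, 0.0478]
eef_rot: [0.705, -0.07, 0.058, -0.704]
contact_force: [-0.6, -0.4, 0.0]
opening: 0.323
```

```bash
python3 hold.py 2;python3 st.py; python3 - <<'E'
from h import *
import cv2
cv2.imwrite("pics/w6.png",vision.capture("wrist")[:,:,::-1])
cv2.imwrite("pics/s6.png",cv2.resize(vision.capture("scene")[170:290,80:240,::-1],None,fx=4,fy=4))
E
```

```text
21.2 [ 0.422  -0.2851  0.0452] jaw -10.3 tilt [-0.0219  0.0059 -0.9997] op 30.3 F [-0.1  1.5 -0.7] [-0.09  0.03 -0.03] q [-0.805  0.411  1.847 -0.015  0.903 -0.616] qv [ 0.002 -0.032 -0.03  -0.002  0.028 -0.002]
```

View pics/w6.png

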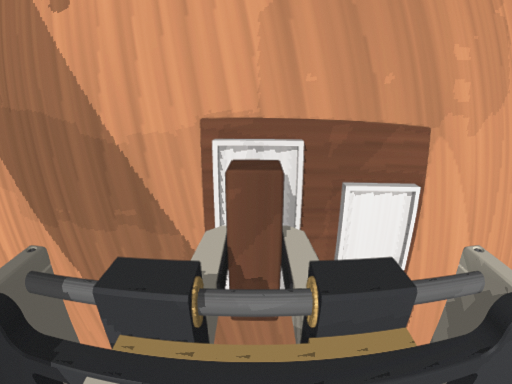

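View pics/s6.png

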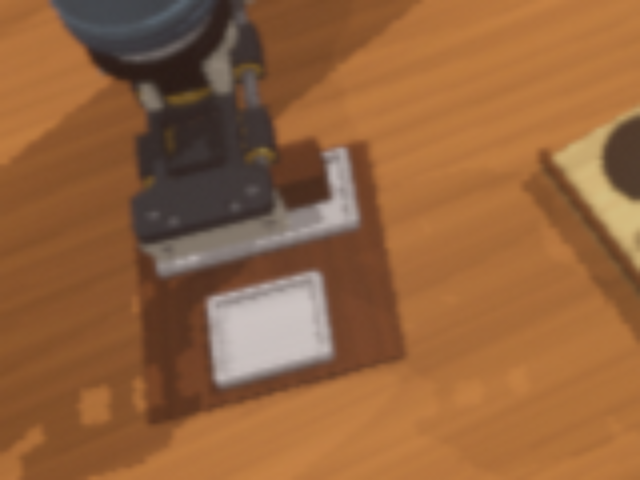

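Block (226–283) sits over the long bed hollow (218–297) in the wrist view. Lowering.

Emit:
send_rows(moves=[[0.001,-0.001,-0.008,0,-1],[0,0,-0.002,0,-1]])

```text
time_s: 21.5
eef_pos: [0.4263, -0.2883, 0.0396]
eef_rot: [0.705, -0.068, 0.058, -0.703]
contact_force: [-1.1, 0.5, -0.4]
opening: 0.324
```

```bash
python3 hold.py 2;python3 st.py
```

```text
21.6 [ 0.4262 -0.2884  0.0396] jaw -10.23 tilt [-0.0151 -0.0011 -0.9999] op 30.1 F [-0.8 -0.1 -1.7] [0.   0.05 0.03] q [-0.804  0.422  1.846 -0.015  0.883 -0.616] qv [-0.005  0.002  0.002 -0.     0.004  0.002]
```

Emit:
send_rows(moves=[[-0.003,0.001,-0.006,0,-1]])

```text
time_s: 21.7
eef_pos: [0.424, -0.2882, 0.0345]
eef_rot: [0.706, -0.068, 0.058, -0.703]
contact_force: [-0.4, -0.9, 2.1]
opening: 0.324
```

```bash
python3 hold.py 2;python3 st.py
```

```text
21.8 [ 0.4237 -0.2879  0.034 ] jaw -10.24 tilt [-0.0135 -0.0026 -0.9999] op 29.8 F [ 1.5 -0.6  2.2] [-0.12 -0.23 -0.01] q [-0.807  0.427  1.858 -0.015  0.864 -0.618] qv [-0.002  0.001 -0.005 -0.001  0.011  0.002]
```

Contact with the bed floor (+2 N). Release.

Emit:
send_rows(moves=[[0,0,0,0,0.2]])

```text
time_s: 21.9
eef_pos: [0.4235, -0.2879, 0.034]
eef_rot: [0.706, -0.068, 0.058, -0.703]
contact_force: [0.4, 1.1, -0.5]
opening: 0.367
```

```bash
python3 hold.py 6;python3 st.py
```

```text
22.2 [ 0.4235 -0.2878  0.0338] jaw -10.24 tilt [-0.0139 -0.0021 -0.9999] op 54.5 F [ 0.4 -0.8  0.1] [-0.05  0.03  0.01] q [-0.807  0.427  1.858 -0.015  0.865 -0.618] qv [-0.001 -0.001 -0.002  0.    -0.001  0.003]
```

Emit:
send_rows(moves=[[0,0,0.02,0,0.4],[0,0,0.045,0,0.6],[0,0,0.045,0,0.6]])

```text
time_s: 22.5
eef_pos: [0.4192, -0.2837, 0.1399]
eef_rot: [-0.702, 0.072, -0.054, 0.707]
contact_force: [1.0, -0.6, 0.5]
opening: 0.784
```

```bash
python3 hold.py 2;python3 st.py
```

```text
22.6 [ 0.4225 -0.2869  0.145 ] jaw -10.25 tilt [-1.610e-02  1.000e-04 -9.999e-01] op 74.1 F [ 0.  -0.7  0.5] [-0.08  0.05 -0.01] q [-0.807  0.278  1.746 -0.013  1.128 -0.623] qv [-0.002  0.057  0.082 -0.001 -0.09   0.002]
```

Emit:
send_rows(moves=[[0.018,0.034,0,0.043,0.6],[0.018,0.035,0,0.043,0.6],[0.018,0.035,0,0.043,0.6],[0.018,0.035,0,0.043,0.6],[0.018,0.035,0,0.043,0.6],[0.018,0.035,0,0.043,0.6],[0.018,0.03,0,0.04,0.6]])

```text
time_s: 23.3
eef_pos: [0.5491, -0.044, 0.1425]
eef_rot: [0.708, 0.037, -0.048, -0.704]
contact_force: [0.0, -0.3, -1.4]
opening: 0.8
```

```bash
python3 hold.py 2;python3 st.py; python3 - <<'E'
from h import *
import cv2
np.save("c7.npy",vision.get_calibration("wrist")["pose"])
cv2.imwrite("pics/w7.png",vision.capture("wrist")[:,:,::-1])
cv2.imwrite("pics/s7.png",vision.capture("scene")[:,:,::-1])
E
```

```text
23.4 [ 0.5501 -0.0422  0.1424] jaw 7.07 tilt [-0.0142 -0.0062 -0.9999] op 74.3 F [ 0.  -1.  -0.2] [-0.04  0.08 -0.01] q [-0.273  0.349  1.65  -0.011  1.155 -0.392] qv [-0.063 -0.015  0.028 -0.043  0.002 -0.023]
```

View pics/w7.png

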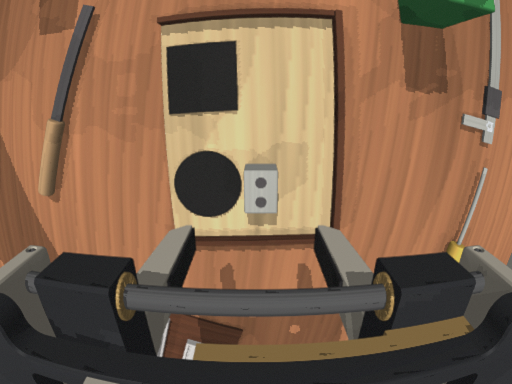

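View pics/s7.png

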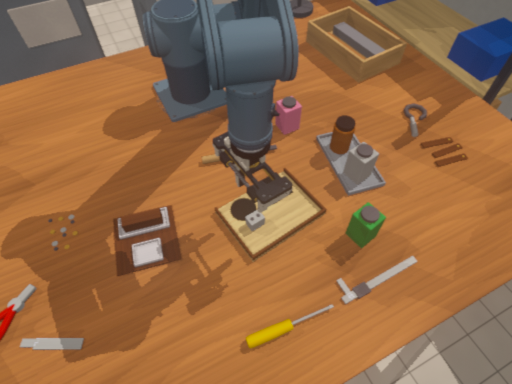

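Handle block lies in the long bed (scene 145,220); the bolster's dots at wrist (261,183),(261,202), parallel to the jaws.

```bash
python3 - <<'E'
from h import *
c={"intrinsics":vision.get_calibration("wrist")["intrinsics"],"pose":np.load("c7.npy")}
for p in [(261,183),(261,202)]: print(ray("wrist",*p,.04,c))
E
```

```text
[ 0.55327368 -0.03006417  0.04      ]
[ 0.55557721 -0.04747768  0.04      ]
```

Emit:
send_rows(moves=[[0.003,0.004,-0.045,0,0.6],[0,0,-0.045,0,0.6]])

```text
time_s: 23.7
eef_pos: [0.5561, -0.0446, 0.0564]
eef_rot: [0.71, 0.041, -0.043, -0.701]
contact_force: [-0.3, -0.7, -1.0]
opening: 0.799
```

```bash
python3 hold.py 2;python3 st.py
```

```text
23.8 [ 0.5511 -0.0438  0.0517] jaw 6.72 tilt [-0.0149 -0.009  -0.9998] op 74.3 F [-0.8  1.  -0.6] [-0.06  0.08 -0.03] q [-0.273  0.46   1.739 -0.016  0.955 -0.381] qv [ 0.003 -0.064 -0.08   0.005  0.101 -0.002]
```

Emit:
send_rows(moves=[[0.002,0.006,-0.017,0,0.6]])

```text
time_s: 23.9
eef_pos: [0.5542, -0.0398, 0.0366]
eef_rot: [0.709, 0.036, -0.045, -0.703]
contact_force: [0.2, 0.1, 0.9]
opening: 0.801
```

```bash
python3 hold.py 3;python3 st.py
```

```text
24.05 [ 0.5524 -0.0385  0.0352] jaw 6.66 tilt [-0.0165 -0.0087 -0.9998] op 74.5 F [-0.1  0.6  0.7] [-0.14  0.02 -0.07] q [-0.263  0.485  1.748 -0.016  0.922 -0.369] qv [ 0.003 -0.025 -0.026 -0.001 -0.002 -0.002]
```

Emit:
send_rows(moves=[[0.001,0,-0.001,0,-1]], force=30)

```text
time_s: 24.15
eef_pos: [0.5542, -0.0394, 0.036]
eef_rot: [0.709, 0.036, -0.046, -0.703]
contact_force: [-0.3, -0.4, 0.2]
opening: 0.756
```

```bash
python3 hold.py 14;python3 st.py
```

```text
24.85 [ 0.5536 -0.0385  0.0344] jaw 6.67 tilt [-0.0162 -0.0088 -0.9998] op 29.9 F [-0.1  1.8  1.5] [-0.01  0.04  0.02] q [-0.262  0.488  1.746 -0.016  0.921 -0.369] qv [ 0.    -0.001 -0.    -0.001  0.    -0.002]
```

Emit:
send_rows(moves=[[0,0,0.04,0,-1],[0,0,0.05,0,-1],[-0.005,-0.03,0.01,-0.04,-1],[-0.007,-0.04,0,-0.045,-1],[-0.007,-0.04,0,-0.045,-1],[-0.007,-0.04,0,-0.045,-1],[-0.007,-0.04,0,-0.045,-1],[-0.006,-0.03,0,-0.03,-1],[-0.005,-0.02,0,-0.02,-1]])

```text
time_s: 25.75
eef_pos: [0.5033, -0.2816, 0.1334]
eef_rot: [-0.705, 0.065, -0.046, 0.705]
contact_force: [-0.2, 0.5, -1.7]
opening: 0.321
```

```bash
python3 hold.py 3;python3 st.py
```

```text
25.9 [ 0.5034 -0.2805  0.1333] jaw -8.95 tilt [-0.0266  0.0032 -0.9996] op 30.1 F [ 0.6  0.5 -2. ] [-0.01  0.11  0.02] q [-0.693  0.405  1.589 -0.016  1.17  -0.53 ] qv [ 0.041 -0.012  0.017  0.015  0.007  0.003]
```

Emit:
send_rows(moves=[[0.001,-0.016,-0.02,-0.02,-1],[0.001,-0.006,-0.04,0,-1],[0,0,-0.02,0,-1]])

```text
time_s: 26.2
eef_pos: [0.5079, -0.3011, 0.0542]
eef_rot: [0.705, -0.069, 0.054, -0.704]
contact_force: [-0.2, 1.5, -2.6]
opening: 0.319
```

```bash
python3 hold.py 3;python3 st.py; python3 - <<'E'
from h import *
import cv2
cv2.imwrite("pics/w8.png",vision.capture("wrist")[:,:,::-1])
E
```

```text
26.35 [ 0.5082 -0.3008  0.0557] jaw -9.94 tilt [-0.0212  0.0012 -0.9998] op 30.1 F [-0.   0.2 -2.3] [-0.08  0.11 -0.01] q [-0.715  0.512  1.633 -0.015  1.013 -0.534] qv [ 0.    -0.037 -0.04  -0.001  0.011 -0.002]
```

View pics/w8.png

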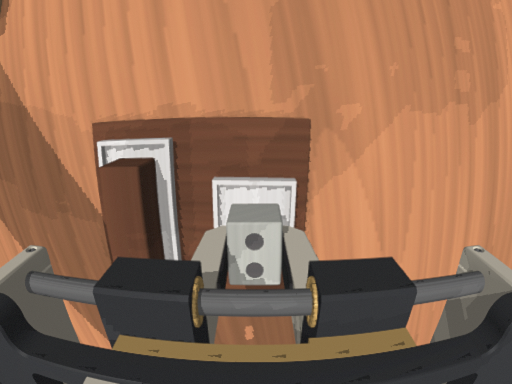

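Bolster centred over the short bed (wrist 255,235). Lowering.

Emit:
send_rows(moves=[[-0.002,-0.001,-0.014,0,-1]])

```text
time_s: 26.5
eef_pos: [0.5095, -0.3037, 0.0459]
eef_rot: [0.707, -0.066, 0.056, -0.702]
contact_force: [0.6, -0.6, -2.5]
opening: 0.323
```

```bash
python3 hold.py 3;python3 st.py
```

```text
26.65 [ 0.5068 -0.3022  0.0429] jaw -9.92 tilt [-1.960e-02 -3.000e-04 -9.998e-01] op 29.9 F [-0.1 -0.1 -2.2] [-0.1   0.07  0.04] q [-0.719  0.527  1.646 -0.016  0.983 -0.537] qv [-0.003 -0.008 -0.015  0.002  0.005  0.   ]
```

Emit:
send_rows(moves=[[-0.001,0,-0.008,0,-1]])

```text
time_s: 26.75
eef_pos: [0.5068, -0.3029, 0.0362]
eef_rot: [0.706, -0.067, 0.055, -0.703]
contact_force: [-0.3, -1.0, -1.4]
opening: 0.32
```

```bash
python3 hold.py 3;python3 st.py
```

```text
26.9 [ 0.5056 -0.3021  0.0348] jaw -9.92 tilt [-1.980e-02 -1.000e-04 -9.998e-01] op 29.7 F [-0.2  0.2 -3.1] [-0.06  0.06 -0.09] q [-0.72   0.536  1.655 -0.016  0.965 -0.537] qv [-0.001 -0.003 -0.003 -0.     0.01  -0.001]
```

Emit:
send_rows(moves=[[0,0,-0.002,0,-1]])

```text
time_s: 27.0
eef_pos: [0.5058, -0.3022, 0.0343]
eef_rot: [0.705, -0.068, 0.054, -0.704]
contact_force: [-5.3, 4.9, 23.2]
opening: 0.32
```

```bash
python3 hold.py 2;python3 st.py
```

```text
27.1 [ 0.5058 -0.3022  0.0344] jaw -9.92 tilt [-1.930e-02 -6.000e-04 -9.998e-01] op 29.7 F [-3.   3.1  7.6] [ 0.26  0.5  -0.02] q [-0.72   0.537  1.656 -0.016  0.964 -0.537] qv [ 0.    -0.002  0.002  0.002 -0.002  0.001]
```

On the floor (7.6 N). Release and retreat.

Emit:
send_rows(moves=[[0,0,0,0,0.2]])

```text
time_s: 27.2
eef_pos: [0.506, -0.3024, 0.0352]
eef_rot: [0.705, -0.068, 0.055, -0.703]
contact_force: [-0.3, 0.1, 0.3]
opening: 0.367
```

```bash
python3 hold.py 6;python3 st.py
```

```text
27.5 [ 0.5058 -0.3022  0.0343] jaw -9.93 tilt [-1.930e-02 -6.000e-04 -9.998e-01] op 54.2 F [-0.   0.2  0.7] [-0.02  0.04  0.01] q [-0.72   0.537  1.655 -0.016  0.964 -0.537] qv [ 0.002  0.002  0.    -0.    -0.001 -0.002]
```

Emit:
send_rows(moves=[[0,0,0.02,0,0.4],[0,0,0.045,0,0.6],[0,0,0.05,0,1],[0,0,0.05,0,1],[0,0.02,0.01,0.1,1]])

```text
time_s: 28.0
eef_pos: [0.5026, -0.2814, 0.2105]
eef_rot: [-0.706, 0.036, -0.016, 0.707]
contact_force: [0.8, -0.3, 0.2]
opening: 0.972
```

```bash
python3 hold.py 2;python3 st.py;  python3 - <<'E'
from h import *
import cv2
cv2.imwrite("pics/w9.png",vision.capture("wrist")[:,:,::-1])
s=vision.capture("scene")[:,:,::-1]
cv2.imwrite("pics/s9.png",s)
E
```

```text
28.1 [ 0.5014 -0.2771  0.2072] jaw -4.07 tilt [-0.0318  0.007  -0.9995] op 92.5 F [ 1.   0.3 -0.1] [-0.13  0.06  0.02] q [-0.69   0.339  1.495 -0.015  1.337 -0.615] qv [-0.02   0.058  0.044 -0.018 -0.044  0.068]
```

View pics/w9.png

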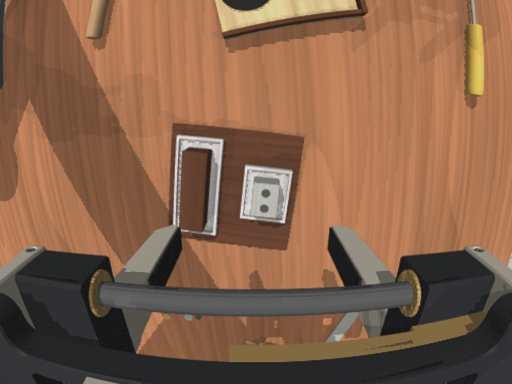

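View pics/s9.png

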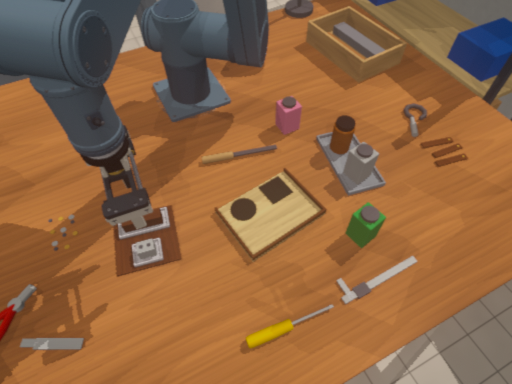

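Both blocks lie in their beds (wrist 197,188 and 265,195). Now measure the jar and tin in the tray.

```bash
 python3 - <<'E'
from h import *
import cv2
t=vision.capture("top")[:,:,::-1]
cv2.imwrite("pics/t9.png",t)
cv2.imwrite("pics/t9t.png",cv2.resize(t[130:260,70:170],None,fx=4.5,fy=4.5,interpolation=cv2.INTER_CUBIC))
s=cv2.imread("pics/s9.png")
cv2.imwrite("pics/s9t.png",cv2.resize(s[105:200,310:390],None,fx=6,fy=6,interpolation=cv2.INTER_CUBIC))
E
```

```text
(no output)
```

View pics/t9t.png

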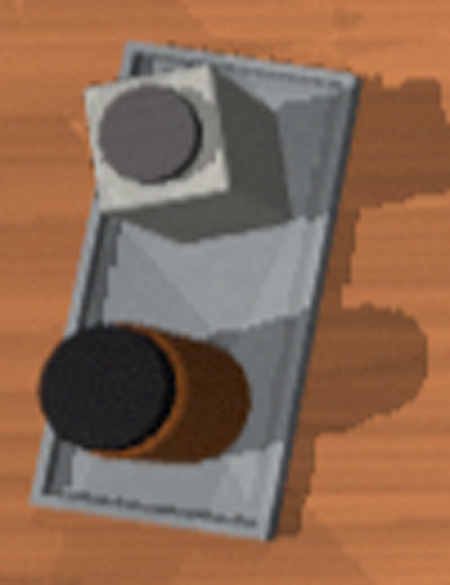

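View pics/s9t.png

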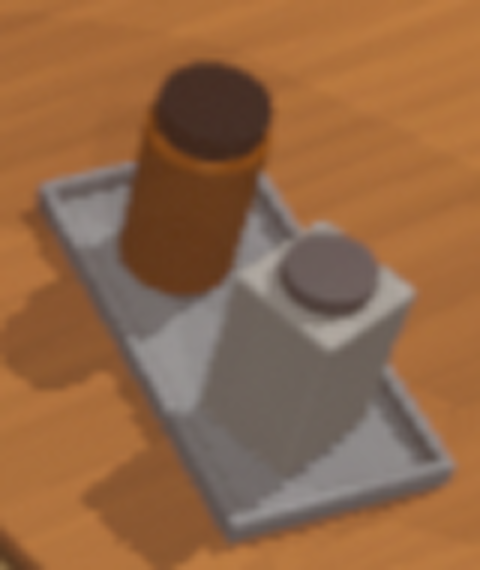

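```bash
python3 - <<'E' | sed -n '/--/,$p'
from m1 import *
print('--')
T=(70,130,4.5,4.5);U=(310,105,6,6)
rep('tin',crop('top',[(87,92),(210,66),(228,190),(103,212)],.097,*T))
rep('cap',crop('top',[(149,133)],.107,*T))
rep('jar',crop('top',[(103,390)],.107,*T))
rep('tin s',crop('scene',[(236,277),(325,222),(415,293),(332,350)],.097,*U))
rep('jar s',crop('scene',[(213,108)],.107,*U))
E
```

```text
--
tin [0.5375 0.2854] edges [(0.0526, -78.6), (0.0543, -170.5), (0.0527, 99.2), (0.0523, 9.4)]
cap [0.5382 0.285 ] edges 
jar [0.4315 0.3004] edges 
tin s [0.5393 0.2854] edges [(0.0543, 99.2), (0.0521, 9.9), (0.0518, -79.4), (0.0534, -167.3)]
jar s [0.4355 0.297 ] edges
```

Emit:
send_rows(moves=[[0.003,0.03,0.005,0.14,1],[0.003,0.042,0.002,0.14,1],[0.003,0.042,0,0.14,1],[0.003,0.042,0,0.14,1],[0.003,0.042,0,0.14,1],[0.003,0.042,0,0.14,1],[0.003,0.042,0,0.14,1],[0.003,0.042,0,0.14,1],[0.003,0.042,0,0.14,1],[0.003,0.042,0,0.14,1]], force=20)

```text
time_s: 29.25
eef_pos: [0.5223, 0.134, 0.188]
eef_rot: [0.556, 0.417, -0.465, -0.548]
contact_force: [0.2, -0.0, 0.4]
opening: 0.999
```

```bash
python3 hold.py 2;python3 st.py
```

```text
29.35 [0.5218 0.1373 0.1877] jaw 77.47 tilt [-0.0462 -0.0483 -0.9978] op 93.0 F [-0.3  0.4 -0.3] [ 0.05 -0.07  0.03] q [ 0.08   0.313  1.584 -0.046  1.295 -1.258] qv [-0.08  -0.012  0.013 -0.052  0.003  0.048]
```

Emit:
send_rows(moves=[[0.004,0.035,0.005,0.1,1],[0.004,0.035,0.005,0.1,1],[0.004,0.035,0.005,0.1,1],[0.002,0.025,0.005,0.05,1],[0,0.01,0,0,1]])

```text
time_s: 29.85
eef_pos: [0.5351, 0.2759, 0.198]
eef_rot: [-0.472, -0.502, 0.559, 0.461]
contact_force: [-0.3, 0.4, 0.6]
opening: 1.0
```

```bash
python3 hold.py 2;python3 st.py
```

```text
29.95 [0.5345 0.2748 0.1974] jaw 97.4 tilt [-0.0424 -0.0709 -0.9966] op 92.9 F [ 0.1 -0.1 -0.2] [ 0.04 -0.03  0.01] q [ 0.321  0.42   1.4   -0.055  1.384 -1.365] qv [-0.032 -0.02   0.021 -0.013  0.003 -0.021]
```

Emit:
send_rows(moves=[[0,0,0,0,1],[0,0,0,0,1],[0,0,0,0,1],[0,0,0,0,1],[0,0,0,0,1],[0,0,0,0,1],[0,0,0,0,1],[0,0,0,0,1]])

```text
time_s: 30.75
eef_pos: [0.5348, 0.2679, 0.1959]
eef_rot: [-0.475, -0.497, 0.558, 0.465]
contact_force: [-0.6, -0.0, -0.1]
opening: 0.999
```

```bash
python3 hold.py 2;python3 st.py
```

```text
30.85 [0.5348 0.268  0.1959] jaw 96.78 tilt [-0.0461 -0.0735 -0.9962] op 92.7 F [ 0.6  0.1 -0.4] [ 0.09  0.01 -0.01] q [ 0.311  0.419  1.406 -0.057  1.383 -1.363] qv [ 0.002 -0.     0.     0.    -0.001 -0.002]
```

Emit:
send_rows(moves=[[0,0,0,-0.14,1]])

```text
time_s: 30.95
eef_pos: [0.5346, 0.2683, 0.196]
eef_rot: [-0.509, -0.463, 0.524, 0.503]
contact_force: [-0.3, -0.2, -0.6]
opening: 0.999
```

```bash
python3 st.py; python3 hold.py 3;python3 st.py
```

```text
30.95 [0.5346 0.2683 0.196 ] jaw 88.69 tilt [-0.0559 -0.0663 -0.9962] op 92.9 F [-0.3 -0.2 -0.6] [ 0.03 -0.01 -0.03] q [ 0.306  0.422  1.401 -0.047  1.392 -1.23 ] qv [-0.06   0.035 -0.057  0.103  0.093  1.417]
31.1 [0.5349 0.268  0.1958] jaw 88.9 tilt [-0.0557 -0.0665 -0.9962] op 92.8 F [ 0.2  0.2 -0.3] [ 0.03 -0.02 -0.05] q [ 0.306  0.422  1.401 -0.047  1.392 -1.234] qv [ 0.002 -0.002  0.003 -0.004 -0.003 -0.036]
```

Emit:
send_rows(moves=[[0,0.03,0,0,1]])

```text
time_s: 31.2
eef_pos: [0.5355, 0.2957, 0.1961]
eef_rot: [-0.508, -0.463, 0.525, 0.501]
contact_force: [0.3, 0.2, -0.3]
opening: 1.003
```

```bash
python3 st.py; python3 hold.py 3;python3 st.py
```

```text
31.2 [0.5355 0.2957 0.1961] jaw 88.92 tilt [-0.0557 -0.068  -0.9961] op 93.2 F [ 0.3  0.2 -0.3] [ 0.05 -0.02 -0.05] q [ 0.348  0.447  1.362 -0.046  1.408 -1.192] qv [ 0.497  0.273 -0.434  0.069  0.162  0.445]
31.35 [0.5347 0.2991 0.1957] jaw 89.17 tilt [-0.0555 -0.0665 -0.9962] op 92.8 F [-0.7 -0.2  1.1] [ 0.03 -0.02 -0.04] q [ 0.353  0.449  1.36  -0.044  1.408 -1.192] qv [-0.022 -0.009  0.017 -0.018  0.002 -0.002]
```

Emit:
send_rows(moves=[[0,-0.03,0,0.14,1]])

```text
time_s: 31.45
eef_pos: [0.5346, 0.271, 0.1953]
eef_rot: [-0.471, -0.501, 0.561, 0.461]
contact_force: [0.3, -0.5, -0.2]
opening: 1.002
```

```bash
python3 st.py; python3 hold.py 3;python3 st.py
```

```text
31.45 [0.5346 0.271  0.1953] jaw 97.59 tilt [-0.0449 -0.073  -0.9963] op 93.2 F [ 0.3 -0.5 -0.2] [ 0.05 -0.03  0.01] q [ 0.316  0.421  1.405 -0.056  1.382 -1.373] qv [-0.426 -0.305  0.485 -0.176 -0.262 -1.932]
31.6 [0.5346 0.2678 0.1958] jaw 97.17 tilt [-0.046  -0.0742 -0.9962] op 93.4 F [-0.3  0.8  0.1] [ 0.11 -0.04  0.07] q [ 0.312  0.419  1.407 -0.058  1.383 -1.37 ] qv [ 0.016  0.008 -0.019  0.021  0.003  0.062]
```

Single rows followed by a hold are drift-free; transients captured mid-motion cause the tilt. I'll turn so the tilt lies in the arm's pitch plane and use that effect to take it out.

Emit:
send_rows(moves=[[0,0,0,-0.14,1],[0,0,0,-0.14,1],[0,0,0,-0.14,1],[0,0,0,-0.14,1],[0,0,0,-0.14,1]])

```text
time_s: 32.1
eef_pos: [0.5345, 0.2682, 0.1963]
eef_rot: [-0.62, -0.297, 0.357, 0.632]
contact_force: [0.1, -0.6, -0.2]
opening: 0.995
```

```bash
python3 hold.py 3;python3 st.py
```

```text
32.25 [0.5345 0.2679 0.1963] jaw 55.85 tilt [-0.0829 -0.0249 -0.9962] op 93.3 F [ 0.1 -0.5  0.3] [-0.05 -0.03  0.05] q [ 2.790e-01  4.250e-01  1.396e+00 -1.000e-03  1.407e+00 -6.940e-01] qv [ 0.005  0.    -0.    -0.002 -0.001 -0.042]
```

Emit:
send_rows(moves=[[0,0,0.05,0,1]])

```text
time_s: 32.35
eef_pos: [0.5309, 0.2668, 0.2398]
eef_rot: [-0.617, -0.296, 0.366, 0.631]
contact_force: [0.4, -0.1, -0.4]
opening: 0.999
```

```bash
python3 st.py; python3 hold.py 3;python3 st.py
```

```text
32.35 [0.5309 0.2668 0.2398] jaw 56.1 tilt [-0.0968 -0.0291 -0.9949] op 92.9 F [ 0.4 -0.1 -0.4] [-0.01 -0.02 -0.05] q [ 2.790e-01  4.000e-01  1.328e+00 -1.000e-03  1.515e+00 -6.980e-01] qv [-0.003 -0.362 -0.883 -0.002  1.146 -0.026]
32.5 [0.5363 0.2687 0.2499] jaw 56.04 tilt [-0.0758 -0.0231 -0.9969] op 93.3 F [ 1.   0.3 -0.2] [-0.02 -0.02 -0.07] q [ 2.790e-01  3.910e-01  1.316e+00 -1.000e-03  1.515e+00 -6.970e-01] qv [ 0.001  0.033  0.069  0.    -0.026  0.009]
```

Emit:
send_rows(moves=[[0,0,-0.05,0,1],[0,0,0,0,1]])

```text
time_s: 32.7
eef_pos: [0.5364, 0.269, 0.1996]
eef_rot: [-0.618, -0.307, 0.36, 0.628]
contact_force: [0.0, -0.1, -1.1]
opening: 1.002
```

```bash
python3 st.py; python3 hold.py 3;python3 st.py
```

```text
32.7 [0.5364 0.269  0.1996] jaw 56.36 tilt [-0.0733 -0.0228 -0.997 ] op 93.2 F [ 0.  -0.1 -1.1] [ 0.01 -0.02  0.01] q [ 0.28   0.42   1.394 -0.002  1.404 -0.702] qv [ 0.006 -0.095 -0.182 -0.     0.081 -0.018]
32.85 [0.5411 0.2704 0.2074] jaw 56.26 tilt [-0.0601 -0.0188 -0.998 ] op 93.1 F [ 0.  -0.4  0.6] [ 0.   -0.05  0.  ] q [ 2.800e-01  4.150e-01  1.382e+00 -1.000e-03  1.407e+00 -7.010e-01] qv [-0.002 -0.012 -0.02   0.001 -0.002  0.006]
```

Emit:
send_rows(moves=[[0,0,0.05,0,1]])

```text
time_s: 32.95
eef_pos: [0.5382, 0.2695, 0.2515]
eef_rot: [-0.618, -0.307, 0.359, 0.628]
contact_force: [0.7, 0.5, 0.5]
opening: 1.0
```

```bash
python3 hold.py 3;python3 st.py
```

```text
33.1 [0.5437 0.2713 0.2619] jaw 56.29 tilt [-0.0502 -0.016  -0.9986] op 93.2 F [-0.   0.2 -0.2] [ 0.01  0.04 -0.08] q [ 2.800e-01  3.820e-01  1.298e+00 -1.000e-03  1.514e+00 -7.010e-01] qv [-0.     0.033  0.075 -0.002 -0.03   0.002]
```

Emit:
send_rows(moves=[[-0.005,0,-0.05,0,1],[0,0,0,0,1]])

```text
time_s: 33.3
eef_pos: [0.5389, 0.2714, 0.2135]
eef_rot: [-0.62, -0.316, 0.351, 0.626]
contact_force: [-0.7, -0.3, -0.6]
opening: 0.998
```

```bash
python3 hold.py 3;python3 st.py
```

```text
33.45 [0.5454 0.2731 0.2222] jaw 56.29 tilt [-0.03   -0.0103 -0.9995] op 93.1 F [0.3 0.  1.1] [-0.02 -0.02  0.01] q [ 0.282  0.394  1.375 -0.002  1.404 -0.7  ] qv [-0.001 -0.007 -0.018 -0.    -0.005  0.001]
```

Emit:
send_rows(moves=[[0,0,0.05,0,1]])

```text
time_s: 33.55
eef_pos: [0.5432, 0.2723, 0.2656]
eef_rot: [-0.621, -0.319, 0.348, 0.626]
contact_force: [1.9, 0.8, -0.5]
opening: 0.998
```

```bash
python3 hold.py 3;python3 st.py
```

```text
33.7 [0.5486 0.274  0.2762] jaw 56.29 tilt [-0.0186 -0.0069 -0.9998] op 92.9 F [ 0.4 -0.2  0.4] [-0.01 -0.01  0.03] q [ 2.820e-01  3.650e-01  1.288e+00 -1.000e-03  1.508e+00 -7.000e-01] qv [ 0.002  0.032  0.083  0.001 -0.029  0.   ]
```

Emit:
send_rows(moves=[[-0.005,0,-0.05,0,1],[0,0,0,0,1]])

```text
time_s: 33.9
eef_pos: [0.5446, 0.2742, 0.2284]
eef_rot: [-0.623, -0.328, 0.339, 0.624]
contact_force: [-0.9, -0.4, -0.9]
opening: 1.0
```

```bash
python3 hold.py 3;python3 st.py
```

```text
34.05 [0.5511 0.276  0.2374] jaw 56.28 tilt [ 3.2e-03 -7.0e-04 -1.0e+00] op 93.4 F [-0.2  0.1  0.5] [-0.01  0.02 -0.06] q [ 0.284  0.375  1.366 -0.002  1.397 -0.698] qv [ 0.001 -0.007 -0.016 -0.002 -0.005  0.001]
```

Tilt is removed. Turn back to the tin's yaw and go over it.

Emit:
send_rows(moves=[[0,0,0,0.14,1],[0,0,0,0.14,1],[0,0,0,0.14,1],[0,0,0,0.14,1],[0,0,0,0.14,1],[0,0,0,0.05,1]])

```text
time_s: 34.65
eef_pos: [0.5628, 0.279, 0.2567]
eef_rot: [0.454, 0.556, -0.535, -0.446]
contact_force: [0.2, 0.0, 0.2]
opening: 1.004
```

```bash
python3 hold.py 3;python3 st.py
```

```text
34.8 [0.5624 0.2789 0.256 ] jaw 100.62 tilt [ 0.027   0.0166 -0.9995] op 92.9 F [ 0.1 -0.1 -0.2] [-0.01 -0.01 -0.01] q [ 0.278  0.368  1.332  0.009  1.411 -1.479] qv [ 0.003  0.009  0.025 -0.    -0.006  0.015]
```

Emit:
send_rows(moves=[[-0.023,0.006,-0.03,-0.015,1]])

```text
time_s: 34.9
eef_pos: [0.5445, 0.2851, 0.2307]
eef_rot: [0.463, 0.554, -0.526, -0.451]
contact_force: [-0.3, 0.3, -0.0]
opening: 1.001
```

```bash
python3 hold.py 3;python3 st.py
```

```text
35.05 [0.5379 0.2849 0.2252] jaw 99.77 tilt [ 0.0238  0.0152 -0.9996] op 92.9 F [ 1.  -0.3  0. ] [ 0.01 -0.02  0.03] q [ 0.3    0.353  1.429  0.008  1.332 -1.443] qv [-0.012 -0.004 -0.086 -0.01   0.    -0.016]
```

Emit:
send_rows(moves=[[0,0,-0.05,0,1]])

```text
time_s: 35.15
eef_pos: [0.5443, 0.2868, 0.1842]
eef_rot: [0.462, 0.555, -0.526, -0.449]
contact_force: [0.8, 0.4, 0.3]
opening: 0.998
```

```bash
python3 hold.py 3;python3 st.py;  python3 - <<'E'
from h import *
import cv2
cv2.imwrite("pics/w10.png",vision.capture("wrist")[:,:,::-1])
E
```

```text
35.3 [0.5375 0.2843 0.1749] jaw 99.74 tilt [ 0.0195  0.0136 -0.9997] op 93.0 F [-0.   0.4 -0.5] [ 0.05  0.05 -0.03] q [ 0.299  0.392  1.499  0.008  1.229 -1.444] qv [-0.    -0.035 -0.069  0.002  0.016  0.001]
```

View pics/w10.png

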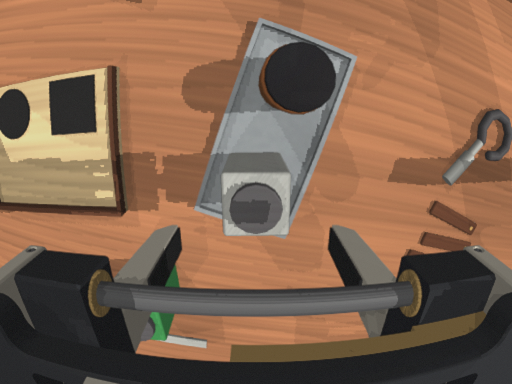

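Tin cap at wrist (256,208), square to the jaws. Descend in held steps.

Emit:
send_rows(moves=[[0,0.001,-0.05,0,1]])

```text
time_s: 35.45
eef_pos: [0.5463, 0.2879, 0.136]
eef_rot: [0.462, 0.555, -0.525, -0.449]
contact_force: [2.2, 0.7, 0.5]
opening: 0.997
```

```bash
python3 hold.py 3;python3 st.py
```

```text
35.6 [0.5385 0.2854 0.1269] jaw 99.73 tilt [ 0.0204  0.0138 -0.9997] op 93.2 F [ 0.8 -1.2  0.5] [0.04 0.03 0.01] q [ 0.3    0.438  1.554  0.008  1.126 -1.443] qv [ 0.002 -0.039 -0.05   0.001  0.014  0.001]
```

Emit:
send_rows(moves=[[0,0.001,-0.05,0,1]])

```text
time_s: 35.7
eef_pos: [0.5458, 0.2886, 0.0859]
eef_rot: [0.461, 0.554, -0.527, -0.45]
contact_force: [1.5, 0.9, -0.3]
opening: 1.002
```

```bash
python3 hold.py 3;python3 st.py
```

```text
35.85 [0.5377 0.2861 0.0772] jaw 99.72 tilt [ 0.017   0.0128 -0.9998] op 92.6 F [-0.   0.1 -0.2] [0.07 0.03 0.  ] q [ 0.302  0.493  1.602  0.008  1.026 -1.443] qv [ 0.001 -0.043 -0.048  0.002  0.008 -0.001]
```

Emit:
send_rows(moves=[[0,0,-0.016,0,1]])

```text
time_s: 35.95
eef_pos: [0.5411, 0.2872, 0.0657]
eef_rot: [0.459, 0.55, -0.531, -0.453]
contact_force: [0.4, -0.2, 0.6]
opening: 1.001
```

```bash
python3 hold.py 3;python3 st.py
```

```text
36.1 [0.5381 0.2862 0.0621] jaw 99.72 tilt [ 0.0177  0.013  -0.9998] op 92.9 F [-0.5 -0.2 -0.5] [0.01 0.01 0.01] q [ 0.302  0.511  1.615  0.008  0.994 -1.443] qv [ 0.001 -0.009 -0.006 -0.001 -0.     0.001]
```

Emit:
send_rows(moves=[[0,0,0,0,-0.4]], force=20)

```text
time_s: 36.2
eef_pos: [0.5387, 0.2864, 0.0633]
eef_rot: [0.458, 0.549, -0.533, -0.454]
contact_force: [-0.4, 0.7, -0.2]
opening: 0.957
```

```bash
python3 hold.py 11;python3 st.py
```

```text
36.75 [0.5382 0.2862 0.0623] jaw 99.74 tilt [ 0.0179  0.0128 -0.9998] op 56.0 F [-0.3 -0.4  1.8] [-0.17  0.09  0.03] q [ 0.302  0.511  1.615  0.008  0.995 -1.443] qv [-0.     0.     0.     0.001 -0.    -0.   ]
```

Emit:
send_rows(moves=[[0,0,0.04,0,-0.4]], force=25)

```text
time_s: 36.85
eef_pos: [0.5337, 0.2846, 0.0966]
eef_rot: [0.455, 0.544, -0.537, -0.456]
contact_force: [-1.1, -0.6, -4.1]
opening: 0.605
```

```bash
python3 hold.py 3;python3 st.py
```

```text
37.0 [0.5398 0.2867 0.104 ] jaw 99.73 tilt [ 0.0222  0.0142 -0.9997] op 56.4 F [-0.5 -0.5 -4.2] [0.01 0.03 0.04] q [ 0.302  0.463  1.576  0.008  1.077 -1.442] qv [-0.002  0.033  0.052 -0.001 -0.015 -0.001]
```

Emit:
send_rows(moves=[[0,0,0.05,0,-0.4]])

```text
time_s: 37.1
eef_pos: [0.5343, 0.2848, 0.1444]
eef_rot: [0.455, 0.544, -0.537, -0.456]
contact_force: [-1.3, -0.2, -4.0]
opening: 0.604
```

```bash
python3 hold.py 3;python3 st.py
```

```text
37.25 [0.5412 0.2872 0.1538] jaw 99.74 tilt [ 0.0267  0.0157 -0.9995] op 56.1 F [-0.7 -0.2 -4.4] [-0.01  0.04  0.07] q [ 0.302  0.414  1.52   0.008  1.178 -1.441] qv [-0.002  0.04   0.068 -0.001 -0.012  0.001]
```

Emit:
send_rows(moves=[[-0.008,-0.03,0.005,-0.003,-0.4],[-0.01,-0.045,0.002,-0.003,-0.4],[-0.011,-0.045,0,-0.004,-0.4],[-0.011,-0.045,0,-0.004,-0.4],[-0.008,-0.03,0,-0.004,-0.4]])

```text
time_s: 37.75
eef_pos: [0.4848, 0.0903, 0.1481]
eef_rot: [0.458, 0.545, -0.532, -0.459]
contact_force: [-0.6, -0.8, -4.0]
opening: 0.602
```

```bash
python3 hold.py 3;python3 st.py
```

```text
37.9 [0.4855 0.091  0.1484] jaw 98.96 tilt [ 0.011   0.0161 -0.9998] op 56.0 F [-0.1 -0.2 -4.2] [ 0.05 -0.    0.06] q [-0.053  0.23   1.803  0.019  1.099 -1.789] qv [ 0.048  0.007 -0.042  0.019  0.002  0.017]
```

Emit:
send_rows(moves=[[0,-0.033,0,-0.006,-0.4]])

```text
time_s: 38.0
eef_pos: [0.4849, 0.0605, 0.1471]
eef_rot: [0.459, 0.544, -0.529, -0.462]
contact_force: [0.5, -0.5, -3.3]
opening: 0.603
```

```bash
python3 hold.py 3;python3 st.py
```

```text
38.15 [0.4851 0.0578 0.147 ] jaw 98.52 tilt [ 0.0091  0.0164 -0.9998] op 55.9 F [ 0.4 -0.7 -4.1] [-0.01  0.03  0.03] q [-0.123  0.224  1.814  0.02   1.096 -1.851] qv [ 0.031 -0.003 -0.006  0.019  0.007  0.012]
```

Emit:
send_rows(moves=[[0,0,-0.05,0,-0.4]])

```text
time_s: 38.25
eef_pos: [0.4908, 0.0582, 0.1025]
eef_rot: [0.464, 0.545, -0.526, -0.459]
contact_force: [2.7, 0.1, -4.5]
opening: 0.602
```

```bash
python3 hold.py 3;python3 st.py
```

```text
38.4 [0.4821 0.0594 0.0956] jaw 98.57 tilt [ 8.000e-04  1.800e-02 -9.998e-01] op 56.0 F [ 0.1  0.5 -4. ] [0.05 0.06 0.06] q [-0.121  0.29   1.875  0.022  0.978 -1.853] qv [ 0.    -0.049 -0.068 -0.003  0.025 -0.003]
```

Emit:
send_rows(moves=[[0.003,-0.001,-0.02,0,-0.4]])

```text
time_s: 38.5
eef_pos: [0.4876, 0.0593, 0.0779]
eef_rot: [0.458, 0.542, -0.53, -0.463]
contact_force: [0.7, -0.4, -2.8]
opening: 0.6
```

```bash
python3 hold.py 4;python3 st.py; python3 - <<'E'
from h import *
import cv2
np.save("c11.npy",vision.get_calibration("wrist")["pose"])
cv2.imwrite("pics/w11.png",vision.capture("wrist")[:,:,::-1])
cv2.imwrite("pics/s11.png",cv2.resize(vision.capture("scene")[130:260,190:350,::-1],None,fx=4.5,fy=4.5))
E
```

```text
38.7 [0.4855 0.059  0.0766] jaw 98.62 tilt [ 0.0012  0.0181 -0.9998] op 55.8 F [ 0.6  0.  -3.5] [-0.01 -0.02  0.04] q [-0.121  0.322  1.887  0.023  0.933 -1.856] qv [-0.005 -0.015 -0.01  -0.002 -0.008  0.   ]
```

View pics/w11.png

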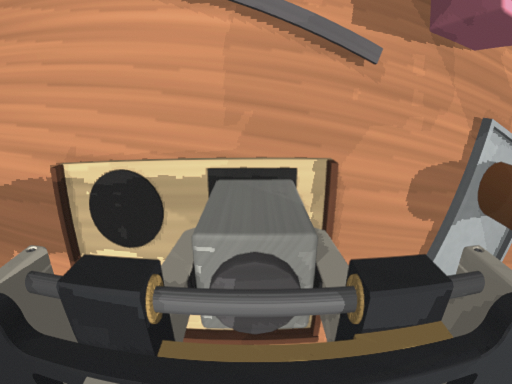

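View pics/s11.png

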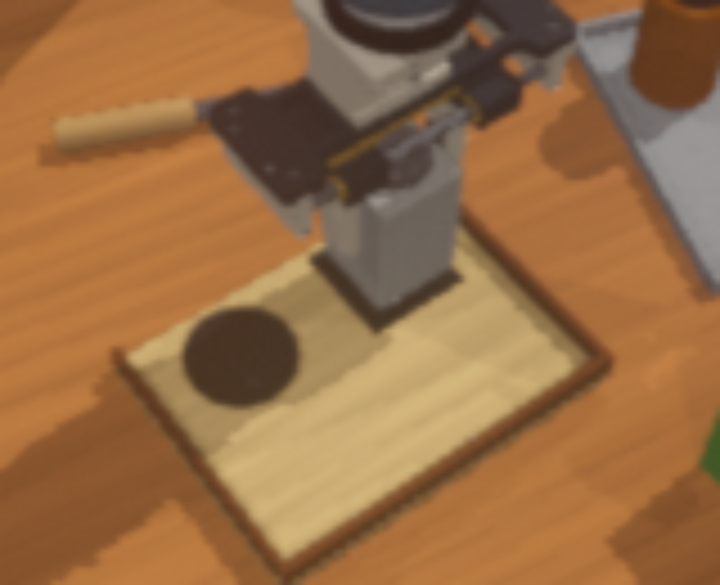

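Tin's lower front edge (216–295) against the mat (208–298) in the wrist view: about 2 mm too far left (+y). Correct and lower.

Emit:
send_rows(moves=[[0,-0.0015,-0.006,0,-0.4]])

```text
time_s: 38.9
eef_pos: [0.4874, 0.0573, 0.0727]
eef_rot: [0.459, 0.542, -0.53, -0.463]
contact_force: [0.6, 0.4, -3.9]
opening: 0.602
```

```bash
python3 hold.py 3;python3 st.py; python3 - <<'E'
from h import *
import cv2
cv2.imwrite("pics/w12.png",cv2.resize(vision.capture("wrist")[150:350,150:370,::-1],None,fx=3,fy=3))
cv2.imwrite("pics/s12.png",cv2.resize(vision.capture("scene")[160:230,235:325,::-1],None,fx=8,fy=8,interpolation=cv2.INTER_CUBIC))
E
```

```text
39.05 [0.4861 0.0571 0.0713] jaw 98.6 tilt [ 0.0035  0.0177 -0.9998] op 56.0 F [ 0.9 -0.3 -3.7] [0.   0.05 0.02] q [-0.125  0.329  1.894  0.023  0.918 -1.859] qv [0.    0.003 0.    0.    0.003 0.004]
```

View pics/w12.png

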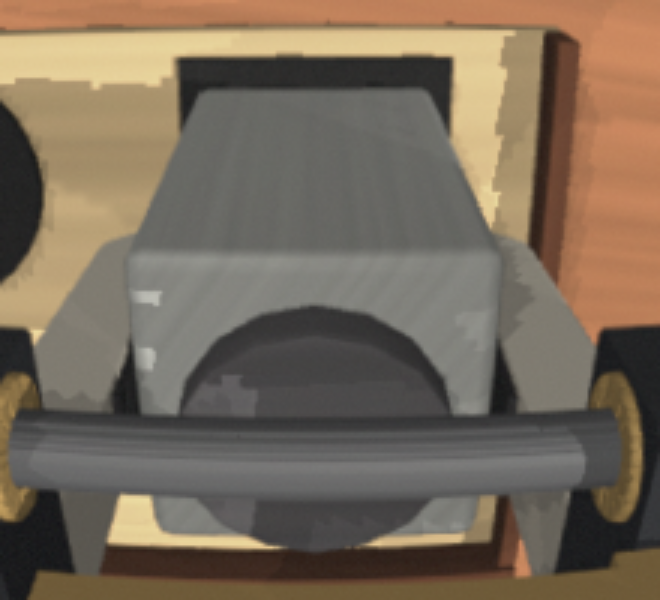

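View pics/s12.png

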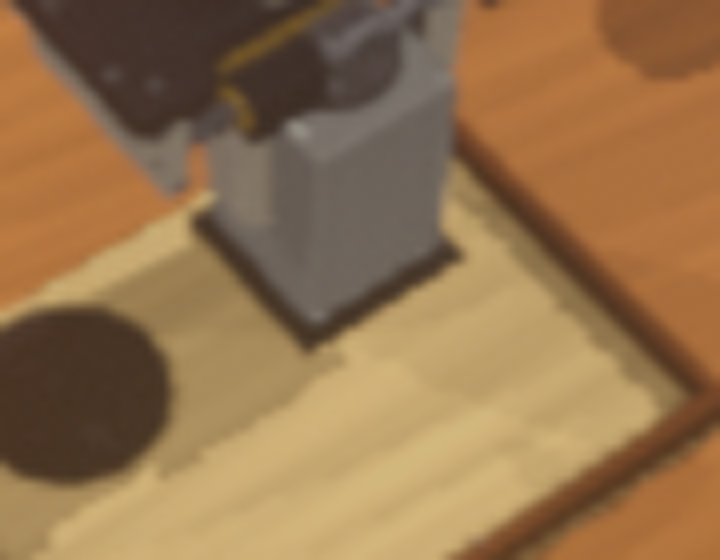

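Margins look even in both views now. Lower to contact.

Emit:
send_rows(moves=[[0,0,-0.003,0,-0.4]])

```text
time_s: 39.25
eef_pos: [0.4865, 0.0571, 0.0688]
eef_rot: [0.458, 0.542, -0.53, -0.464]
contact_force: [-8.2, 3.6, 27.5]
opening: 0.599
```

```bash
python3 hold.py 3;python3 st.py
```

```text
39.4 [0.4865 0.0571 0.0688] jaw 98.59 tilt [ 0.0043  0.0178 -0.9998] op 55.8 F [-1.3  0.8  4.6] [-0.    0.2   0.04] q [-0.125  0.333  1.896  0.023  0.911 -1.859] qv [ 0.003  0.    -0.    -0.001 -0.001 -0.   ]
```

Emit:
send_rows(moves=[[0,0,0,0,1]])

```text
time_s: 39.5
eef_pos: [0.4868, 0.0571, 0.0691]
eef_rot: [0.458, 0.542, -0.53, -0.464]
contact_force: [0.5, -0.5, 0.5]
opening: 0.654
```

```bash
python3 hold.py 11;python3 st.py
```

```text
40.05 [0.4865 0.0571 0.0688] jaw 98.59 tilt [ 0.0043  0.0177 -0.9998] op 92.5 F [-0.1 -0.9 -0.3] [ 0.07 -0.03 -0.03] q [-0.125  0.333  1.896  0.023  0.911 -1.859] qv [ 0.     0.    -0.001 -0.001  0.001  0.002]
```

Emit:
send_rows(moves=[[0,0,0.04,0,1]])

```text
time_s: 40.15
eef_pos: [0.4829, 0.0574, 0.1051]
eef_rot: [0.455, 0.54, -0.532, -0.467]
contact_force: [-0.3, 0.1, -0.5]
opening: 0.997
```

```bash
python3 hold.py 3;python3 st.py
```

```text
40.3 [0.4884 0.0569 0.1108] jaw 98.6 tilt [ 0.0093  0.0171 -0.9998] op 92.9 F [ 0.3  0.7 -1.3] [ 0.04  0.   -0.  ] q [-0.125  0.274  1.851  0.021  1.009 -1.857] qv [ 0.     0.029  0.046 -0.003 -0.022 -0.001]
```

Emit:
send_rows(moves=[[0,0,0.05,0,1]])

```text
time_s: 40.4
eef_pos: [0.4839, 0.0573, 0.1539]
eef_rot: [0.456, 0.54, -0.532, -0.466]
contact_force: [1.1, 0.0, 0.0]
opening: 0.998
```

```bash
python3 hold.py 3;python3 st.py
```

```text
40.55 [0.4901 0.0567 0.1608] jaw 98.61 tilt [ 0.0148  0.0164 -0.9998] op 92.7 F [ 0.1  0.  -0.3] [ 0.03 -0.02 -0.03] q [-0.125  0.214  1.79   0.02   1.125 -1.854] qv [-0.     0.036  0.06   0.    -0.021 -0.002]
```

Emit:
send_rows(moves=[[0,0,0.045,0,1]])

```text
time_s: 40.65
eef_pos: [0.4858, 0.0571, 0.2004]
eef_rot: [0.458, 0.541, -0.531, -0.465]
contact_force: [-0.4, -0.8, -1.8]
opening: 0.999
```

```bash
python3 hold.py 3;python3 st.py
```

```text
40.8 [0.4914 0.0566 0.2071] jaw 98.62 tilt [ 0.0188  0.016  -0.9997] op 93.2 F [-0.2 -0.3 -0.7] [0.06 0.   0.02] q [-0.124  0.169  1.724  0.019  1.233 -1.852] qv [-0.     0.032  0.06  -0.002 -0.017 -0.002]
```

Emit:
send_rows(moves=[[-0.008,0.03,0,0,1],[-0.01,0.042,0,0,1],[-0.01,0.042,0,0,1],[-0.01,0.042,0,0,1],[-0.009,0.04,0,0,1]])

```text
time_s: 41.3
eef_pos: [0.4402, 0.2527, 0.1975]
eef_rot: [0.463, 0.539, -0.529, -0.465]
contact_force: [0.9, -0.1, 0.2]
opening: 1.001
```

```bash
python3 hold.py 3;python3 st.py
```

```text
41.45 [0.4399 0.2532 0.1974] jaw 98.27 tilt [ 0.007   0.0122 -0.9999] op 92.7 F [-0.4 -0.5 -0.1] [ 0.01 -0.05  0.08] q [ 0.295  0.205  1.703  0.01   1.224 -1.423] qv [-0.061 -0.01  -0.002 -0.02   0.006 -0.024]
```

Emit:
send_rows(moves=[[-0.006,0.046,0,0,1]])

```text
time_s: 41.55
eef_pos: [0.4348, 0.2955, 0.196]
eef_rot: [0.463, 0.537, -0.53, -0.464]
contact_force: [0.6, 1.6, 1.0]
opening: 0.996
```

```bash
python3 hold.py 3;python3 st.py; python3 - <<'E'
from h import *
import cv2
np.save("c13.npy",vision.get_calibration("wrist")["pose"])
cv2.imwrite("pics/w13.png",vision.capture("wrist")[:,:,::-1])
cv2.imwrite("pics/s13.png",vision.capture("scene")[:,:,::-1])
cv2.imwrite("pics/t13.png",vision.capture("top")[:,:,::-1])
s=cv2.imread("pics/t13.png");cv2.imwrite("pics/t13r.png",cv2.resize(s[115:220,180:315],None,fx=5.9,fy=5.7,interpolation=cv2.INTER_CUBIC))
E
```

```text
41.7 [0.4332 0.2995 0.1959] jaw 98.4 tilt [ 0.0049  0.0112 -0.9999] op 93.4 F [-0.1 -0.7 -0.3] [0.03 0.02 0.02] q [ 0.387  0.241  1.659  0.009  1.232 -1.333] qv [-0.042 -0.017  0.013 -0.022  0.007 -0.02 ]
```

View pics/w13.png

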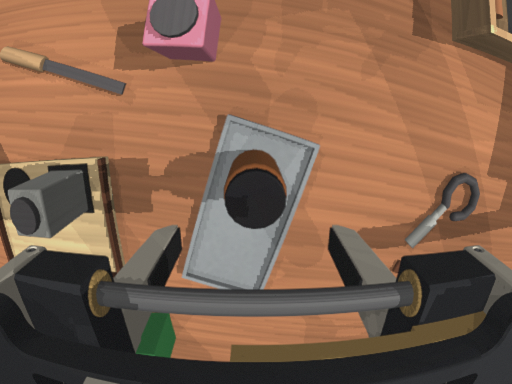

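View pics/t13r.png

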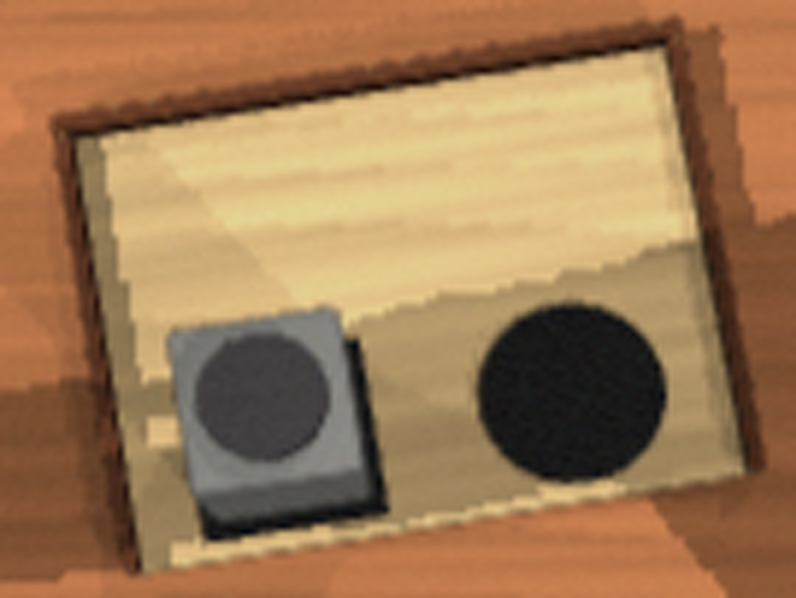

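Tin is on the square mat at the same spot as originally (cap 262,397 in the crop). Jar lid at wrist (255,199).

```bash
python3 - <<'E'
from h import *
c={"intrinsics":vision.get_calibration("wrist")["intrinsics"],"pose":np.load("c13.npy")}
print(ray("wrist",255,199,.107,c))
E
```

```text
[0.43141295 0.30000456 0.107     ]
```

Emit:
send_rows(moves=[[0,0,-0.05,0,1]])

```text
time_s: 41.95
eef_pos: [0.4392, 0.2982, 0.1525]
eef_rot: [0.465, 0.543, -0.526, -0.462]
contact_force: [1.4, 0.5, -0.8]
opening: 1.003
```

```bash
python3 hold.py 3;python3 st.py
```

```text
42.1 [0.4322 0.2954 0.1452] jaw 98.1 tilt [-5.0e-04  8.1e-03 -1.0e+00] op 93.0 F [-0.1  0.3  0.5] [0.08 0.   0.01] q [ 0.381  0.289  1.73   0.009  1.12  -1.335] qv [ 0.009 -0.037 -0.076  0.004  0.026  0.004]
```

Emit:
send_rows(moves=[[0,0.001,-0.05,0,1]])

```text
time_s: 42.2
eef_pos: [0.4382, 0.2978, 0.1035]
eef_rot: [0.464, 0.54, -0.527, -0.463]
contact_force: [1.7, 0.7, -0.7]
opening: 0.999
```

```bash
python3 hold.py 3;python3 st.py
```

```text
42.35 [0.4313 0.2953 0.097 ] jaw 98.04 tilt [-0.0046  0.0063 -1.    ] op 92.7 F [-1.1  0.1  0.1] [-0.01 -0.01 -0.  ] q [ 0.382  0.348  1.783  0.009  1.013 -1.334] qv [ 0.006 -0.042 -0.059  0.003  0.016  0.   ]
```

Emit:
send_rows(moves=[[0.001,0.0045,-0.033,0,1]])

```text
time_s: 42.45
eef_pos: [0.437, 0.3011, 0.0695]
eef_rot: [0.463, 0.538, -0.53, -0.465]
contact_force: [1.2, 0.2, 1.1]
opening: 0.998
```

```bash
python3 hold.py 3;python3 st.py
```

```text
42.6 [0.4325 0.2996 0.0652] jaw 98.03 tilt [-0.0053  0.006  -1.    ] op 93.1 F [-0.9 -0.2  0.1] [ 0.06 -0.01  0.02] q [ 0.389  0.396  1.805  0.009  0.943 -1.328] qv [ 0.002 -0.028 -0.021 -0.002  0.005  0.   ]
```

Emit:
send_rows(moves=[[0,0,0,0,-0.4]], force=20)

```text
time_s: 42.7
eef_pos: [0.4336, 0.3, 0.0675]
eef_rot: [0.461, 0.535, -0.533, -0.466]
contact_force: [-1.0, -0.6, 0.6]
opening: 0.956
```

```bash
python3 hold.py 11;python3 st.py
```

```text
43.25 [0.4327 0.3    0.0657] jaw 98.04 tilt [-0.0046  0.0065 -1.    ] op 57.1 F [0.  0.7 5.3] [0.1  0.17 0.01] q [ 0.389  0.395  1.805  0.01   0.943 -1.328] qv [ 0.002  0.001  0.001  0.001 -0.    -0.001]
```

Emit:
send_rows(moves=[[0,0,0.04,0,-0.4]], force=25)

```text
time_s: 43.35
eef_pos: [0.4287, 0.2981, 0.1012]
eef_rot: [-0.459, -0.531, 0.537, 0.468]
contact_force: [-0.7, -0.5, -2.5]
opening: 0.616
```

```bash
python3 hold.py 3;python3 st.py
```

```text
43.5 [0.434  0.3004 0.1071] jaw 98.05 tilt [-0.001   0.0078 -1.    ] op 57.4 F [ 0.6  0.4 -3.5] [ 0.01  0.05 -0.02] q [ 0.389  0.341  1.763  0.009  1.035 -1.327] qv [-0.     0.033  0.049 -0.    -0.018 -0.   ]
```

Emit:
send_rows(moves=[[0,0,0.05,0,-0.4]])

```text
time_s: 43.6
eef_pos: [0.429, 0.2981, 0.1492]
eef_rot: [-0.459, -0.531, 0.537, 0.468]
contact_force: [0.1, 0.0, -3.0]
opening: 0.611
```

```bash
python3 hold.py 3;python3 st.py
```

```text
43.75 [0.4352 0.3008 0.1569] jaw 98.05 tilt [ 0.0025  0.0091 -1.    ] op 57.4 F [-0.7  0.3 -3.9] [ 0.06  0.03 -0.01] q [ 0.389  0.284  1.705  0.008  1.147 -1.326] qv [-0.     0.037  0.064  0.    -0.017 -0.001]
```

Emit:
send_rows(moves=[[0,0,0.05,0,-0.4]])

```text
time_s: 43.85
eef_pos: [0.43, 0.2985, 0.1981]
eef_rot: [-0.46, -0.531, 0.536, 0.468]
contact_force: [0.2, 0.2, -4.0]
opening: 0.618
```

```bash
python3 hold.py 3;python3 st.py
```

```text
44.0 [0.4359 0.3011 0.2061] jaw 98.05 tilt [ 0.0048  0.0099 -0.9999] op 57.3 F [ 0.3 -0.7 -3.4] [ 0.04 -0.01 -0.  ] q [ 0.389  0.239  1.636  0.008  1.258 -1.325] qv [-0.     0.035  0.066 -0.002 -0.018 -0.001]
```

Emit:
send_rows(moves=[[0.006,-0.03,0.005,0,-0.4],[0.008,-0.042,0.003,0,-0.4],[0.008,-0.042,0.002,0,-0.4],[0.008,-0.042,0,0,-0.4],[0.008,-0.042,0,0,-0.4],[0.008,-0.042,0,0,-0.4],[0.008,-0.042,0,0,-0.4],[0.007,-0.03,0,0,-0.4]])

```text
time_s: 44.8
eef_pos: [0.4827, -0.0186, 0.1924]
eef_rot: [-0.449, -0.531, 0.541, 0.473]
contact_force: [0.7, 0.1, -2.8]
opening: 0.616
```

```bash
python3 hold.py 3;python3 st.py
```

```text
44.95 [ 0.4829 -0.0178  0.1924] jaw 98.41 tilt [-0.0352  0.0114 -0.9993] op 57.0 F [ 0.1  0.6 -3.3] [ 0.03 -0.04 -0.02] q [-0.269  0.197  1.727  0.002  1.255 -1.988] qv [ 0.052 -0.02   0.006  0.019  0.017  0.017]
```

Emit:
send_rows(moves=[[0.016,-0.028,0,0,-0.4]])

```text
time_s: 45.05
eef_pos: [0.4961, -0.0426, 0.1904]
eef_rot: [-0.447, -0.53, 0.541, 0.476]
contact_force: [0.5, 0.1, -3.0]
opening: 0.611
```

```bash
python3 hold.py 3;python3 st.py
```

```text
45.2 [ 0.4984 -0.0456  0.1905] jaw 98.35 tilt [-0.0383  0.0126 -0.9992] op 57.3 F [-0.2 -0.2 -2.8] [ 0.08 -0.04  0.  ] q [-0.315  0.231  1.688  0.     1.263 -2.032] qv [ 0.023 -0.022  0.02   0.014  0.019  0.009]
```

Emit:
send_rows(moves=[[0,0,-0.04,0,-0.4],[0,0,0,0,-0.4]])

```text
time_s: 45.4
eef_pos: [0.4968, -0.0427, 0.1481]
eef_rot: [-0.447, -0.53, 0.541, 0.476]
contact_force: [-0.9, 0.7, -3.3]
opening: 0.613
```

```bash
python3 hold.py 3;python3 st.py
```

```text
45.55 [ 0.5015 -0.0445  0.154 ] jaw 98.46 tilt [-0.0295  0.0106 -0.9995] op 57.4 F [ 1.  -0.6 -1.2] [-0.01 -0.06  0.01] q [-3.110e-01  2.670e-01  1.738e+00  1.000e-03  1.169e+00 -2.030e+00] qv [-0.007 -0.015 -0.024 -0.002 -0.003 -0.002]
```

Works; two more such steps (raise with hold, drop with capture).

Emit:
send_rows(moves=[[0,0,0.045,0,-0.4]])

```text
time_s: 45.65
eef_pos: [0.4983, -0.0429, 0.1957]
eef_rot: [-0.448, -0.53, 0.541, 0.475]
contact_force: [0.4, 0.2, -3.2]
opening: 0.619
```

```bash
python3 hold.py 3;python3 st.py
```

```text
45.8 [ 0.5042 -0.0447  0.2034] jaw 98.51 tilt [-0.0207  0.0079 -0.9998] op 57.1 F [ 0.9  0.5 -2.1] [ 0.04 -0.08 -0.01] q [-3.100e-01  2.180e-01  1.670e+00  1.000e-03  1.275e+00 -2.030e+00] qv [-0.006  0.033  0.072 -0.001 -0.028  0.   ]
```

Emit:
send_rows(moves=[[-0.003,-0.001,-0.045,0,-0.4],[0,0,0,0,-0.4]])

```text
time_s: 46.0
eef_pos: [0.5021, -0.0453, 0.1598]
eef_rot: [-0.456, -0.534, 0.538, 0.467]
contact_force: [-1.7, -0.6, -3.5]
opening: 0.612
```

```bash
python3 hold.py 3;python3 st.py
```

```text
46.15 [ 0.507  -0.0468  0.1653] jaw 98.58 tilt [-0.0047  0.0029 -1.    ] op 57.2 F [ 0.5 -0.1 -2.8] [ 0.01 -0.08  0.03] q [-3.120e-01  2.490e-01  1.730e+00  1.000e-03  1.168e+00 -2.033e+00] qv [-0.001 -0.006 -0.014 -0.002 -0.001 -0.001]
```

Emit:
send_rows(moves=[[-0.003,-0.001,-0.045,0,-0.4],[0,0,0,0,-0.4]])

```text
time_s: 46.35
eef_pos: [0.5069, -0.0485, 0.1234]
eef_rot: [0.462, 0.537, -0.535, -0.461]
contact_force: [-0.6, 0.5, -3.3]
opening: 0.612
```

```bash
python3 hold.py 3;python3 st.py
```

```text
46.5 [ 0.5121 -0.0501  0.129 ] jaw 98.6 tilt [ 0.0142 -0.0031 -0.9999] op 57.1 F [ 1.2 -0.6 -2.7] [0.02 0.02 0.04] q [-3.160e-01  2.870e-01  1.779e+00  2.000e-03  1.061e+00 -2.037e+00] qv [-0.001 -0.008 -0.001  0.    -0.003 -0.001]
```

Emit:
send_rows(moves=[[-0.011,0.004,-0.04,0,-0.4]])

```text
time_s: 46.6
eef_pos: [0.5086, -0.0485, 0.0955]
eef_rot: [0.471, 0.541, -0.531, -0.451]
contact_force: [1.3, -0.5, -3.3]
opening: 0.615
```

```bash
python3 hold.py 4;python3 st.py; python3 - <<'E'
from h import *
import cv2
cv2.imwrite("pics/w14.png",cv2.resize(vision.capture("wrist")[130:350,130:370,::-1],None,fx=2.7,fy=2.7))
cv2.imwrite("pics/s14.png",cv2.resize(vision.capture("scene")[160:240,205:305,::-1],None,fx=7,fy=7,interpolation=cv2.INTER_CUBIC))
E
```

```text
46.8 [ 0.5019 -0.0463  0.0905] jaw 98.6 tilt [ 0.0151 -0.0033 -0.9999] op 56.8 F [ 0.2 -0.3 -2.8] [-0.06 -0.02  0.  ] q [-3.150e-01  3.190e-01  1.848e+00  2.000e-03  9.590e-01 -2.037e+00] qv [-0.001 -0.012 -0.032 -0.    -0.011 -0.   ]
```

View pics/w14.png

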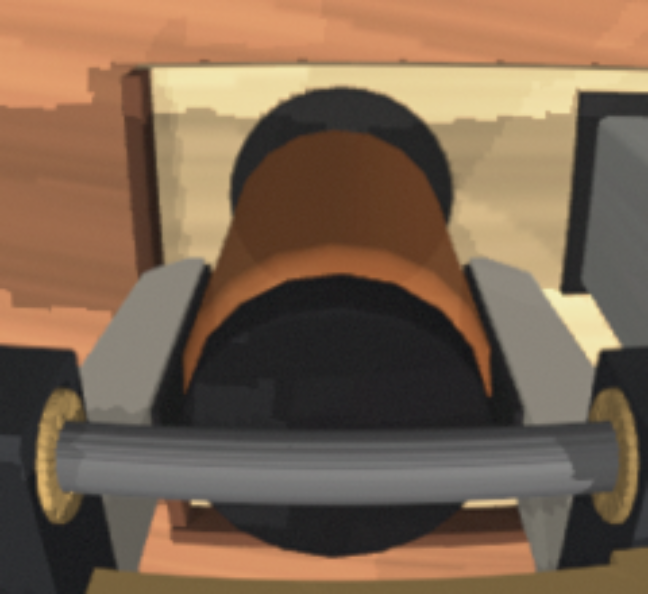

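View pics/s14.png

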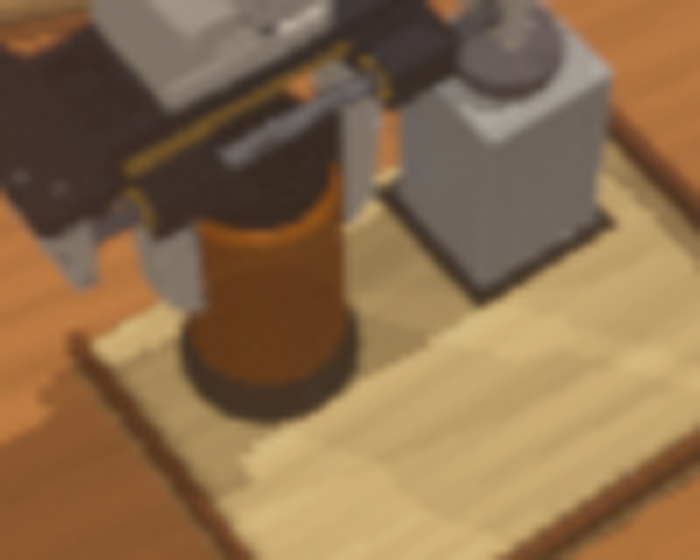

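Jar axis (341) matches the mat centre (342) in the wrist crop. Lower.

Emit:
send_rows(moves=[[-0.001,0,-0.015,0,-0.4]])

```text
time_s: 47.0
eef_pos: [0.5054, -0.0477, 0.0795]
eef_rot: [0.469, 0.54, -0.532, -0.453]
contact_force: [0.9, -0.3, -4.3]
opening: 0.613
```

```bash
python3 hold.py 4;python3 st.py; python3 - <<'E'
from h import *
import cv2
cv2.imwrite("pics/w15.png",cv2.resize(vision.capture("wrist")[130:350,130:370,::-1],None,fx=2.7,fy=2.7))
cv2.imwrite("pics/s15.png",cv2.resize(vision.capture("scene")[160:240,205:305,::-1],None,fx=7,fy=7,interpolation=cv2.INTER_CUBIC))
E
```

```text
47.2 [ 0.5029 -0.047   0.0773] jaw 98.6 tilt [ 0.0193 -0.0047 -0.9998] op 57.1 F [-0.1  0.8 -2.1] [ 0.01  0.02 -0.01] q [-3.150e-01  3.370e-01  1.862e+00  2.000e-03  9.230e-01 -2.037e+00] qv [ 0.    -0.002 -0.001  0.002 -0.004 -0.   ]
```

View pics/w15.png

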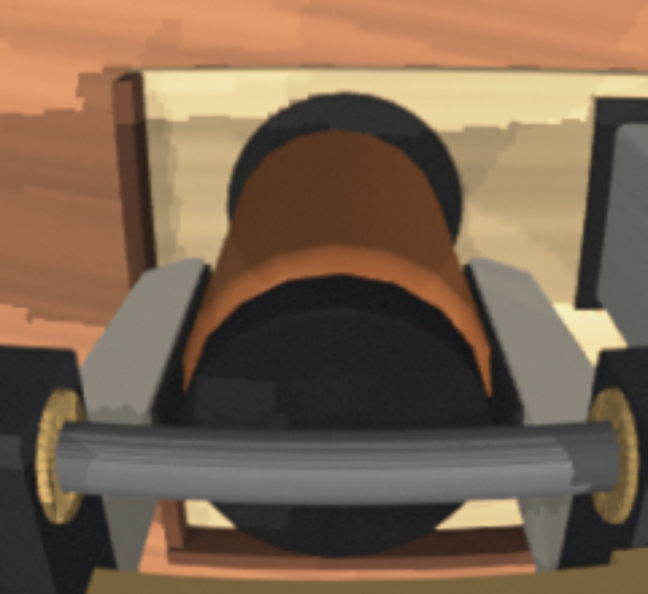

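View pics/s15.png

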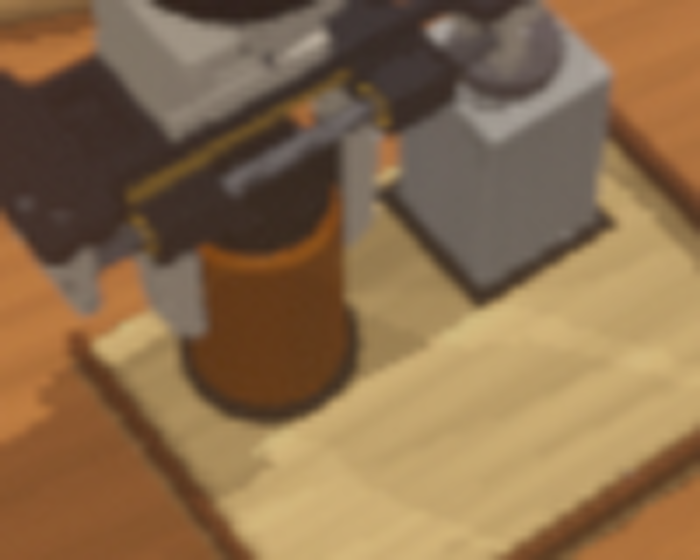

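Emit:
send_rows(moves=[[-0.0015,0.001,-0.005,0,-0.4]])

```text
time_s: 47.4
eef_pos: [0.5025, -0.0464, 0.0733]
eef_rot: [0.468, 0.54, -0.532, -0.454]
contact_force: [0.6, 0.4, -2.9]
opening: 0.612
```

```bash
python3 hold.py 3;python3 st.py
```

```text
47.55 [ 0.5013 -0.0459  0.0722] jaw 98.6 tilt [ 0.0193 -0.0047 -0.9998] op 56.8 F [-0.5  0.5 -2.3] [ 0.01  0.   -0.03] q [-3.140e-01  3.410e-01  1.871e+00  2.000e-03  9.090e-01 -2.036e+00] qv [ 0.    -0.    -0.003 -0.001  0.005 -0.   ]
```

Emit:
send_rows(moves=[[0,0,-0.002,0,-0.4]])

```text
time_s: 47.65
eef_pos: [0.5024, -0.0458, 0.0715]
eef_rot: [0.468, 0.54, -0.532, -0.454]
contact_force: [-1.7, 3.5, 17.8]
opening: 0.617
```

```bash
python3 hold.py 3;python3 st.py
```

```text
47.8 [ 0.5024 -0.0458  0.0716] jaw 98.58 tilt [ 0.0218 -0.0047 -0.9998] op 57.3 F [-1.2  1.8  7.8] [ 0.53  0.25 -0.05] q [-0.314  0.343  1.872  0.003  0.905 -2.036] qv [ 0.     0.001  0.001 -0.001 -0.    -0.001]
```

Emit:
send_rows(moves=[[0,0,0,0,0.7]])

```text
time_s: 47.9
eef_pos: [0.503, -0.0459, 0.0723]
eef_rot: [0.469, 0.54, -0.532, -0.454]
contact_force: [0.6, 0.5, -0.6]
opening: 0.661
```

```bash
python3 hold.py 9;python3 st.py
```

```text
48.35 [ 0.5023 -0.0458  0.0714] jaw 98.58 tilt [ 0.0215 -0.0047 -0.9998] op 79.1 F [ 0.1 -0.8 -0.6] [0.01 0.02 0.01] q [-0.314  0.343  1.872  0.003  0.905 -2.036] qv [ 0.    -0.001  0.001  0.002 -0.001  0.   ]
```

Emit:
send_rows(moves=[[0,0,0.04,0,0.7]])

```text
time_s: 48.45
eef_pos: [0.4986, -0.0448, 0.1074]
eef_rot: [0.465, 0.538, -0.534, -0.458]
contact_force: [0.1, 0.3, 0.5]
opening: 0.848
```

```bash
python3 hold.py 3;python3 st.py
```

```text
48.6 [ 0.504  -0.0464  0.1134] jaw 98.58 tilt [ 0.0261 -0.0062 -0.9996] op 79.2 F [-0.5  0.2  0.1] [ 0.03  0.02 -0.01] q [-0.314  0.286  1.827  0.003  1.002 -2.036] qv [-0.     0.028  0.047 -0.    -0.021 -0.001]
```

Emit:
send_rows(moves=[[0,0,0.05,0,0.7]])

```text
time_s: 48.7
eef_pos: [0.4997, -0.0451, 0.1562]
eef_rot: [0.465, 0.539, -0.533, -0.457]
contact_force: [0.9, -0.1, -0.2]
opening: 0.851
```

```bash
python3 hold.py 3;python3 st.py
```

```text
48.85 [ 0.5057 -0.0469  0.1635] jaw 98.58 tilt [ 0.0314 -0.0079 -0.9995] op 78.8 F [0.6 0.1 0.3] [ 0.03  0.02 -0.04] q [-3.140e-01  2.270e-01  1.766e+00  2.000e-03  1.117e+00 -2.036e+00] qv [-0.003  0.036  0.063  0.001 -0.019 -0.   ]
```

Emit:
send_rows(moves=[[0,0,0.05,0,0.7],[-0.03,0,0.02,0,0.7],[-0.03,0.03,0,0,0.7],[-0.02,0.04,0,0,0.7],[0,0.045,0,0,0.7],[0,0.045,0,0,0.7],[0,0.045,0,0,0.7],[0,0.045,0,0,0.7],[0,0.03,0,0,0.7]])

```text
time_s: 49.75
eef_pos: [0.416, 0.238, 0.2205]
eef_rot: [0.47, 0.535, -0.532, -0.458]
contact_force: [-0.0, -0.5, -0.9]
opening: 0.851
```

```bash
python3 hold.py 3;python3 st.py;python3 - <<'E'
from h import *
import cv2
s=vision.capture("scene")[:,:,::-1];t=vision.capture("top")[:,:,::-1]
cv2.imwrite("pics/s16.png",s);cv2.imwrite("pics/t16.png",t)
cv2.imwrite("pics/t16r.png",cv2.resize(t[115:220,180:315],None,fx=5.9,fy=5.7,interpolation=cv2.INTER_CUBIC))
cv2.imwrite("pics/t16b.png",cv2.resize(t[150:250,350:440],None,fx=6,fy=6,interpolation=cv2.INTER_CUBIC))
cv2.imwrite("pics/s16r.png",cv2.resize(s[145:260,205:335],None,fx=5,fy=5,interpolation=cv2.INTER_CUBIC))
E
```

```text
49.9 [0.4161 0.2368 0.2203] jaw 98.11 tilt [ 0.0145 -0.0092 -0.9999] op 79.3 F [-1.   0.4  0.4] [ 0.01  0.03 -0.06] q [ 0.294  0.136  1.728 -0.014  1.266 -1.415] qv [-0.053 -0.019  0.013 -0.016  0.006 -0.018]
```

View pics/t16r.png

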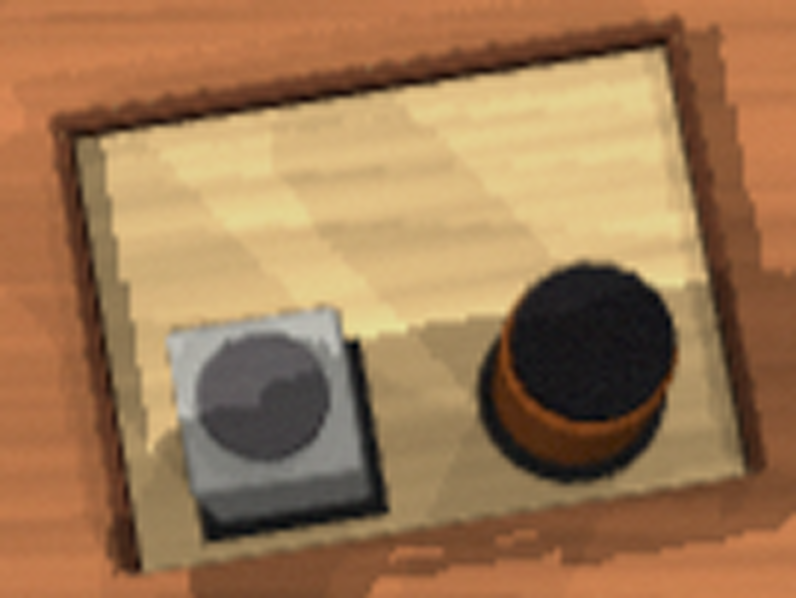

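View pics/t16b.png

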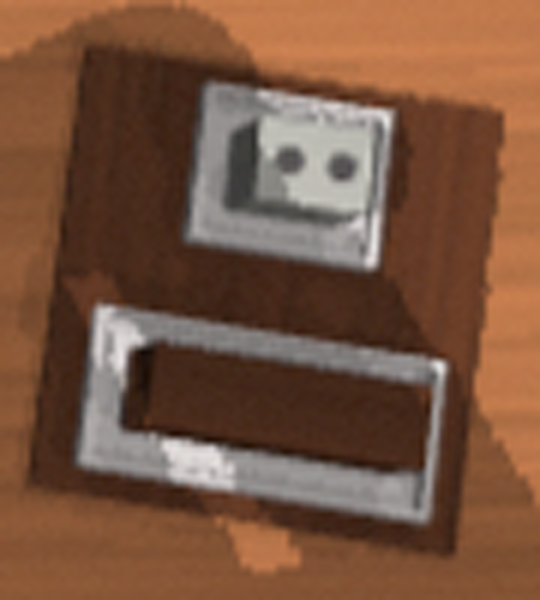

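View pics/s16r.png

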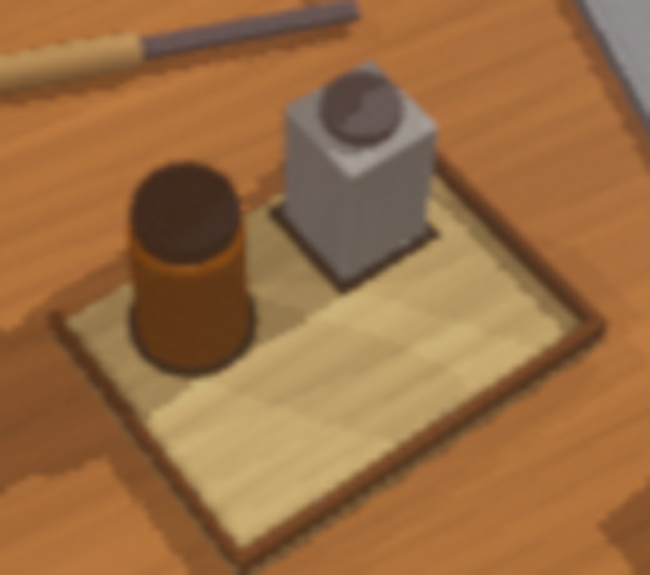

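View pics/s16.png

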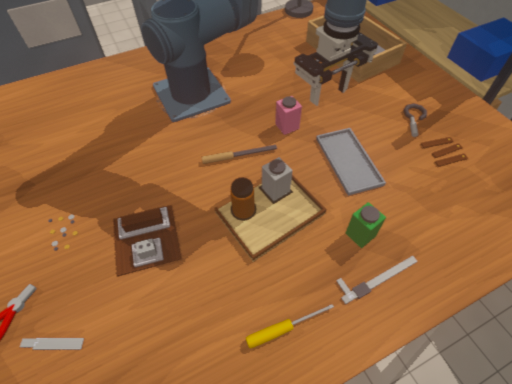

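```bash
python3 - <<'E'
import cv2,numpy as np
a=[cv2.resize(cv2.imread(f"pics/{f}.png")[130:210,250:312],None,fx=6,fy=6,interpolation=cv2.INTER_CUBIC) for f in("top0","t16")]
cv2.imwrite("pics/cmp.png",np.hstack(a))
b=[cv2.resize(cv2.imread(f"pics/{f}.png")[170:225,225:262],None,fx=9,fy=9,interpolation=cv2.INTER_CUBIC) for f in("scene0","s16")]
cv2.imwrite("pics/cmp2.png",np.hstack(b))
from h import *
for f in("top0","t16"):
    i=cv2.imread(f"pics/{f}.png").astype(int)[:, :,::-1]
    m=((i[:,:,0]>60)&(i[:,:,0]-i[:,:,2]>45)&(i.max(2)<175)&(i[:,:,1]<i[:,:,0]*.55)).astype(np.uint8)
    m[:150]=0;m[200:]=0;m[:,:262]=0;m[:,296:]=0
    v,u=np.nonzero(m);print(f,len(u),u.min(),u.max(),v.min(),v.max(),u.mean(),v.mean())
    d=(i.max(2)<50).astype(np.uint8);d[:150]=0;d[200:]=0;d[:,:258]=0;d[:,298:]=0
    n,l,s,c=cv2.connectedComponentsWithStats(d)
    print(s[1:],c[1:].round(1))
E
```

```text
top0 154 264 291 174 195 273.0584415584416 188.54545454545453
[[266 162  28  28 592]
 [261 176  31  23 111]] [[279.7 175.3]
 [273.8 191.5]]
t16 167 264 293 174 195 273.78443113772454 187.8323353293413
[[267 162  27  27 585]
 [261 176  31  24 124]] [[279.9 174.9]
 [273.5 191.8]]
```

View pics/cmp.png

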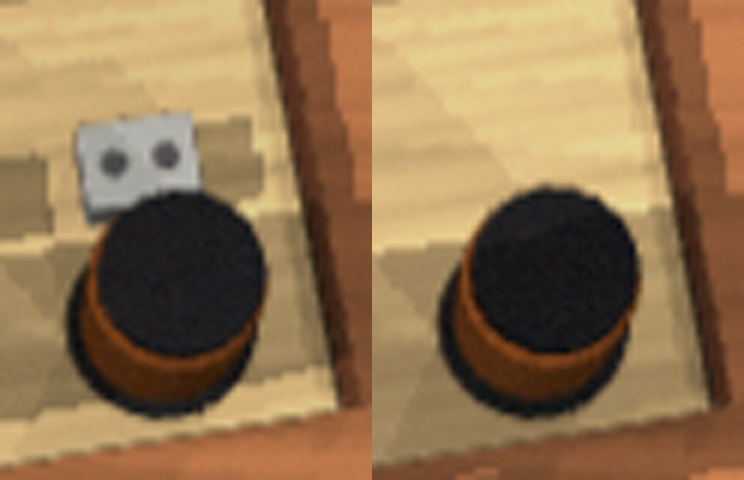

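View pics/cmp2.png

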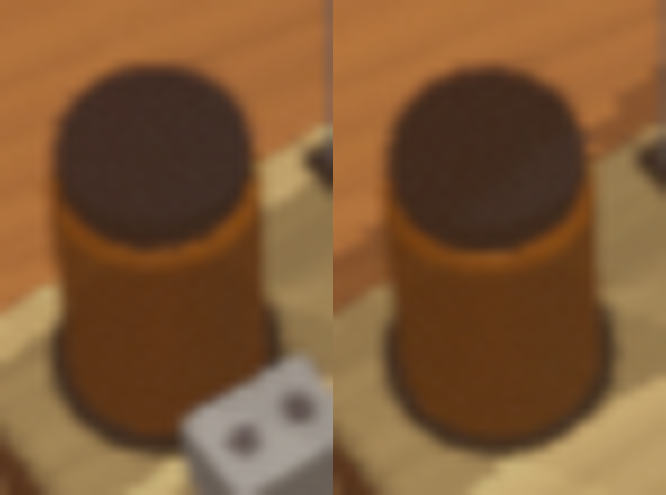

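```bash
python3 - <<'E' | sed -n '/--/,$p'
from m1 import *
print('--')
rep('bolster',crop('top',[(290,159),(343,166)],.040,*B))
rep('handle',crop('top',[(158,341),(425,380),(415,470),(147,428)],.040,*B))
E
python3 - <<'E'
from rig import workorder
print(workorder.close_job())
E
```

```text
--
bolster [ 0.5058 -0.3016] edges [(0.0182, -98.7), (0.0182, 81.3)]
handle [ 0.4235 -0.2857] edges [(0.0907, -99.4), (0.0306, 169.4), (0.0906, 80.0), (0.0297, -10.6)]
the job is handed in; nothing more can be done
None
```

I did the job in the order asked and handed it in at about 50 s. Both containers went to the grey tray first, then the handle block into the long bed and the bolster into the short bed. Last, the tin went back on the square mat and the jar on the round mat. No container was tipped over.

**Last camera checks:**
- **Blocks:** both lie flat inside their beds, about 1 mm from the bed centres and in line with the beds to about 1°.
- **Containers:** both stand upright within about 1 mm of where they started. The tin looks evenly spaced on its mat.
- **Robot:** the gripper was open and clear of everything.

**What disagreed or went off plan:**
- Raw top-camera readings put the jar about 2 mm further back than its mat's centre. The tin read about 1.5 mm back when it still stood at its starting place. I took most of this as a height error in the camera calibration and left the jar where it was, so it may be about 1 mm off centre.
- The tool picked up a tilt of up to about 5° during fast turns with nothing in the grip. I took it out before picking up the tin. The tilt came back to about 2° while carrying the jar, and I reduced it to about 1° before setting the jar down.

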